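# Set the air regulator, pull its knob out and lock it with the fork

## Robot

A 6-joint arm with a two-finger parallel gripper is mounted at the origin on the work surface. World frame = base frame: x ahead of the robot, y to its left, z up, the work surface at z = 0. Lengths are in mm, angles in rad, forces in N, time in s.
With the tool pointing down it reaches from about 350 to 875 mm from the base axis. Payload 4.2 kg.
Tool frame: the origin (TCP) lies between the finger pads; the fingertips stand 8 mm ahead of it and the grasp point (between the pads) lies 11 mm behind it; z points along the fingers, x is the direction in which the jaws open and shut, and the axes are right-handed (so a half turn about z gives the same grasp; the last joint's range is limited). The gripper opens to 87 mm and grips with 3 to 60 N. Pads are 19 mm wide; open, the fingers measure 117 mm over their backs; the gripper's body (75 mm by 190 mm) begins 51 mm behind the grasp point.
Start: joints at [-1.064, 0.385, 0.008, 0, -1.194, -0.259], TCP at [153.312, -605.883, 210.25] pointing down, gripper open.
Joint ranges: [-3.14, 3.14], [-1.21, 2.06], [-1.07, 1.41], [-3.16, 2.05], [-2.99, -0.16], [-3.1, 3.1]. Speed limits (rad/s): [2.79, 2.79, 3.14, 3.14, 3.14, 3.14].

## Interface

Orientations are given as a unit quaternion [w, x, y, z].
In Python, from bench import robot, imaging, workorder gives the robot as it stands.
- The arm moves only by the shell command python3 -m creep 'ROWS'. ROWS is JSON, a list that holds one entry, the list of rows, each a list of 7 numbers: the shift along the tool's x, y, z in units of 40 mm (1.0 is 40 mm), then the turn, a rotation vector about the tool's x, y, z in units of 10 degrees (1.0 is 10 degrees), then the opening, from 0 (shut) to 1 (fully open). In form: [[[tx, ty, tz, ax, ay, az, grip], ...]]. A call has exactly 5 rows; each row is the pose to reach, as a shift and turn from the pose measured when the call began, along the tool's axes at that moment; what a row does not reach only later rows make up. A row lasts 1/8 s, in which the tool goes at most 62.5 mm and 10.7 degrees, less where a joint would pass 70% of its speed; a pose out of reach is approached as far as the arm can. A call with a gripper value outside its range is refused whole. The fingers move at their own pace and stop on an object; the grip force is fixed at half the most. Time passes only in rows, so rows that repeat a pose let the fingers close, or fill a call up. It gives the time, the measured TCP pose, the force and the opening at its end, in the units of the state.
- robot.sense(): the state, without advancing time (a new reading comes with each control period).
- imaging.camera(name): name is "side" or "top" or "wrist"; returns (picture, depth): 480x640x3 uint8, red, green, blue; 480x640 float32, mm along the optical axis (not along the pixel's ray), 0 where there is no reading.
- imaging.camera_model(name): a dict with "fovy" (degrees; the focal length in pixels is half the picture's height over the tangent of half this angle, whatever the lens; pixels are square), "cx", "cy" (the principal point, pixels), "rvec" (rotation vector, rad) and "tvec" (3), from world to camera coordinates, as OpenCV has them. Camera axes: x right, y down, z forward; pixel columns grow to the right and rows downward; lengths in mm; the calibration is good to about 2 mm. The wrist camera is an equidistant fisheye: a pixel r from the principal point sees the ray r / f radians off the axis. A picture is of the moment at which its call begins: read the wrist's pose just before it. camera_model takes no time and is no camera call; for the wrist camera it gives the pose at the moment of the call.
- workorder.sign_off(): hands the job in, once; it reports no verdict.
The state is a dict: "clock": time; "joints": joint angles; "dq": joint speeds; "joint_efforts": joint torques, N m; "eef_pos": TCP position; "tool_rot": TCP orientation; "contact_force": force on the tool from outside, world axes, zero at the start; "wrist_torque": the same for the moment, N m; "width": finger opening in mm.
Only numpy, scipy, OpenCV 4.12 (cv2) and the standard library are available. Lean on these libraries where they do the work, as an engineer would, in place of code of your own. Each camera call takes 0.05 s, during which the arm holds its last target.

## Task

Turn the air regulator's black knob, still pushed in, until its white pointer stands at the orange mark, then pull it up all the way out without losing the setting. Then draw the lock fork out of its sleeve by its steel head and lay it flat on the bench clear of the sleeve, let go of it, take it again by its red tail, and slide it fully home around the stem under the raised knob, leaving it lying flat on the deck. Leave everything else on the bench where it is.

Things in the scene. Friction and masses are not known exactly. Their poses are not given: they have to be found in the camera images.
- dial (a joint): turning angle of the regulator knob, rad, seen from above counter-clockwise positive; limits +-2.4. At 0 the knob's white pointer line points along the +x axis of station. Friction 0.05 N m; it stays where it is left. A 10 mm steel stem on the same vertical axis carries the knob.
- bezel (a joint): angle of the orange mark on the white scale ring around the knob, rad, same zero and sense as dial: the knob is on its mark when dial equals bezel. The ring is printed flat on the deck (no grip) and does not move.
- knob (a joint): how far the knob is pulled up out of the regulator, m: 0 = pushed in, 0.014 = stop, fully out (locked). Takes about 5 N to pull and stays where it is left. It does not itself block turning.
- knob_grip (a point): on the axis of the knob, 24 mm above its underside: a round black ribbed knob, 48 mm diameter, 36 mm tall, vertical axis, white pointer line on its top and down its side. Pushed in, its underside is 2 mm above the deck; pulled out, 16 mm.
- pointer (a point): point at the foot of the pointer line on the knob's rim, 24 mm from the axis
- mark (a point): point on the scale ring, 24 mm from the knob's axis, in the direction of the orange mark (the visible mark runs from 25 to 38 mm off the axis, 7 mm wide)
- station: the air regulator, fixed: a blue block on a steel base plate 120 x 100 mm, with a dark steel deck plate 76 x 76 mm on top whose upper face is 75 mm above the bench. Origin under its centre on the bench, z up; pressure gauge on its +x side to 60 mm from the centre, brass ports to 50 mm on the +-y sides, all below 65 mm height. The deck is free all round, so the fork may come in from any side.
- deck_axis (a point): where the knob's stem (10 mm diameter) comes out of the deck: on the knob's axis, on the deck's upper face
- fork_seat (a point): lock fork, loose, about 90 g: a flat plate 8 mm thick, 128 mm long. Its x axis points along the prongs, z up. This point lies on its centre line, half-way up its thickness, where the stem's axis stands when the fork is fully home. Steel head 36 mm wide from x = -18 to +30 mm, with a slot 16 mm wide open to +x and closed at x = -6 mm; red tail 20 mm wide from x = -98 to -18 mm. Centre of mass near x = -14 mm.
- fork_tail (a point): middle of where to hold the fork's red tail, 72 mm behind fork_seat (26 mm from the tail's end), half-way up its thickness
- sleeve: storage sleeve, fixed: a yellow-topped steel channel 82 mm long (x), 44 mm wide (feet to 72 mm), 26 mm tall, no floor, open only at its +x end. Inside 30 mm wide, 20 mm high. The fork's tail lies in it along x, on the bench, and only the fork's head and 4 mm of tail stick out. Origin on the bench under its centre.
- sleeve_mouth (a point): middle of the sleeve's open +x end, on the bench
- screwdriver: bystander: screwdriver lying on the bench, about 200 mm long
- wrench: bystander: wrench lying on the bench at the right, about 160 mm long
- spraycan: bystander: red can, 54 mm diameter, 150 mm tall; origin at its foot
- mug: bystander: white mug, 80 mm diameter, 90 mm tall; origin at its foot
- jar: bystander: glass jar, 66 mm diameter, 85 mm tall; origin at its foot
- coupling: bystander: brass hose coupling, 32 mm diameter, 40 mm tall, upright; origin at its foot
- screwbox: bystander: open blue box 110 x 85 x 40 mm; origin at its underside
There are look-alikes about, which are no part of the job. What is shaped like the part that bears fork_seat but brown or purple is not meant.

How it is judged:
By the outcome, as a careful person would: the job done as asked, in the order asked, and still so for the second after the job is handed in, with the robot touching nothing.
It also fails if it takes over 58 s, if anything falls off the work surface, if the arm or the gripper's body presses on something with over 40 N, if the wrist force passes 120 N, or if a joint passes its speed limit or range.

## Working session

There is one attempt and no reset: what is moved stays moved. The work goes in short steps, Python scripts to look and compute and a shell command to move; the robot and the scene stay as the last step left them, time stands still between calls to the robot, and variables do not carry over. Pictures are saved under pics/ and viewed, and the job is handed in when it is done.

```bash
ls; mkdir -p pics
python3 - <<'E'
from bench import robot, imaging, workorder
import cv2
print(robot.sense())
for n in ["side","top","wrist"]:
    m=imaging.camera_model(n); print(n,m)
    p,d=imaging.camera(n)
    cv2.imwrite(f"pics/{n}0.png",p[:,:,::-1])
    import numpy as np; np.savez(f"pics/{n}0.npz",p=p,d=d,**{k:np.array(v) for k,v in m.items()})
E
```

```text
pics
{'clock': 0.0, 'joints': array([-1.06439908e+00,  3.85564998e-01,  6.61268448e-03, -4.93308240e-04,
       -1.19398703e+00, -2.58595790e-01]), 'dq': array([-5.00946361e-05,  7.85609168e-04, -3.60001178e-04, -1.03283135e-04,
        1.01263918e-03, -5.04703980e-04]), 'joint_efforts': array([-3.25596338e-04, -3.90662241e+01,  1.87401652e+01,  4.21995163e+00,
        1.10621398e-02, -1.81606551e-04]), 'eef_pos': array([ 153.15263814, -605.29348743,  209.15023402]), 'tool_rot': array([-8.95821275e-04,  6.14370562e-01,  7.89016864e-01,  6.31021970e-04]), 'contact_force': array([-0.28598691,  0.98189111,  0.73839046]), 'wrist_torque': array([0.04304334, 0.01286069, 0.03070419]), 'width': 87.15847208231969}
side {'fovy': 51.57541075324353, 'cx': 324.48063058609233, 'cy': 240.91277974356598, 'rvec': array([ 2.22558672, -0.16282318,  0.0481576 ]), 'tvec': array([-582.9782685 ,  110.96555656, 1109.76287429])}
top {'fovy': 52.11961010983741, 'cx': 324.7807455035031, 'cy': 237.06707737528475, 'rvec': array([ 2.11442326, -2.11259808,  0.21368008]), 'tvec': array([ -34.47770103,  608.00287197, 1022.32278641])}
wrist {'fovy': 65.70646984690485, 'cx': 319.2892301965822, 'cy': 237.45933300609383, 'rvec': array([-1.82420914, -2.34062082, -0.30834764]), 'tvec': array([624.28629831, -31.28379154, 390.49727441])}
```

View pics/top0.png

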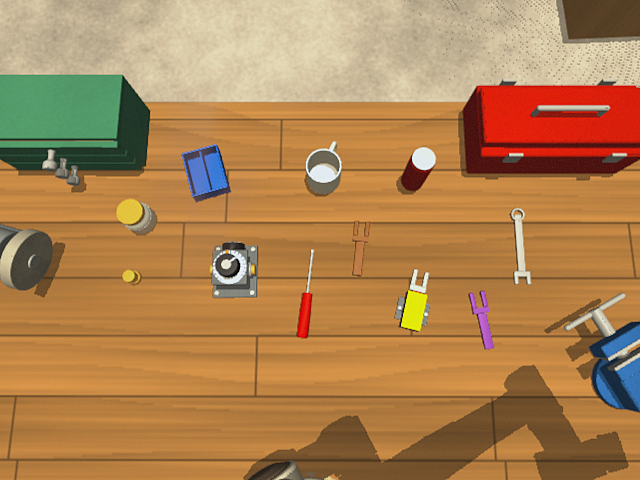

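View pics/side0.png

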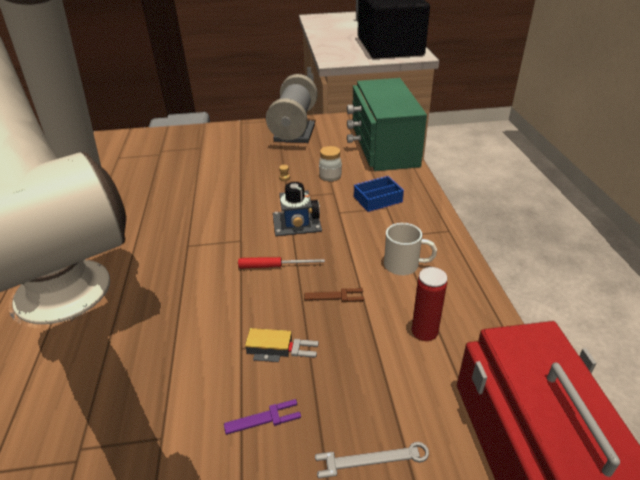

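View pics/wrist0.png

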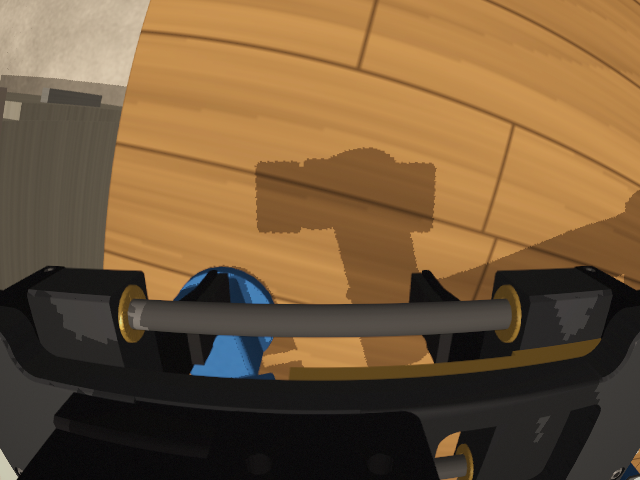

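The fork candidates in the top view are the steel-headed fork in the yellow sleeve at (418,282), a brown look-alike at (360,248) and a purple look-alike at (482,318). I choose the steel and red one in the sleeve. Next I check it in a crop and take measurements.

```bash
cat > h.py <<'E'
import numpy as np, cv2
from scipy.spatial.transform import Rotation as Rot
from bench import robot, imaging, workorder
def snap(n):
    s=robot.sense(); m=imaging.camera_model(n); p,d=imaging.camera(n); return p,d,m,s
def f_(m): return 240/np.tan(np.radians(m["fovy"])/2)
def ray(m,n,u,v):
    x=(u-m["cx"])/f_(m); y=(v-m["cy"])/f_(m)
    if n=="wrist":
        r=np.hypot(x,y); k=np.sin(r)/r if r>1e-9 else 1
        c=np.array([x*k,y*k,np.cos(r)])
    else: c=np.array([x,y,1.])
    R=cv2.Rodrigues(np.array(m["rvec"]))[0]; t=np.array(m["tvec"]).ravel()
    return -R.T@t, R.T@c
def plane(m,n,u,v,z):
    o,d=ray(m,n,u,v); return o+d*(z-o[2])/d[2]
def depthpt(m,n,u,v,d):
    o,r=ray(m,n,u,v); R=cv2.Rodrigues(np.array(m["rvec"]))[0]
    zc=(R@r)[2]; return o+r*d[int(round(v)),int(round(u))]/zc
def proj(m,n,P):
    R=cv2.Rodrigues(np.array(m["rvec"]))[0]; c=R@np.array(P,float)+np.array(m["tvec"]).ravel()
    if n=="wrist":
        th=np.arctan2(np.hypot(c[0],c[1]),c[2]); r=np.hypot(c[0],c[1]); k=th/r
        return m["cx"]+f_(m)*c[0]*k, m["cy"]+f_(m)*c[1]*k
    return m["cx"]+f_(m)*c[0]/c[2], m["cy"]+f_(m)*c[1]/c[2]
def down(ang):
    """tool z down, jaw axis (tool x) at world angle ang"""
    x=np.array([np.cos(ang),np.sin(ang),0]); z=np.array([0,0,-1.]); return Rot.from_matrix(np.c_[x,np.cross(z,x),z])
def pose(s=None):
    s=s or robot.sense(); q=s["tool_rot"]; return np.array(s["eef_pos"]),Rot.from_quat([q[1],q[2],q[3],q[0]])
def jawang(R): x=R.as_matrix()[:,0]; return np.arctan2(x[1],x[0])
def go(P,R):
    """row numbers to reach TCP pose P,R from now"""
    p0,R0=pose(); t=R0.inv().apply(np.array(P)-p0)/40; w=np.degrees((R0.inv()*R).as_rotvec())/10
    return np.round(np.r_[t,w],3)
E
python3 - <<'E'
import numpy as np,cv2
a=cv2.imread("pics/top0.png")
c1=cv2.resize(a[225:310,195:275],None,fx=5,fy=5,interpolation=cv2.INTER_CUBIC)
c2=cv2.resize(a[260:345,385:465],None,fx=5,fy=5,interpolation=cv2.INTER_CUBIC)
cv2.imwrite("pics/c.png",np.hstack([c1[:,:400],c2[:,:400]]))
E
```

```text
(no output)
```

View pics/c.png

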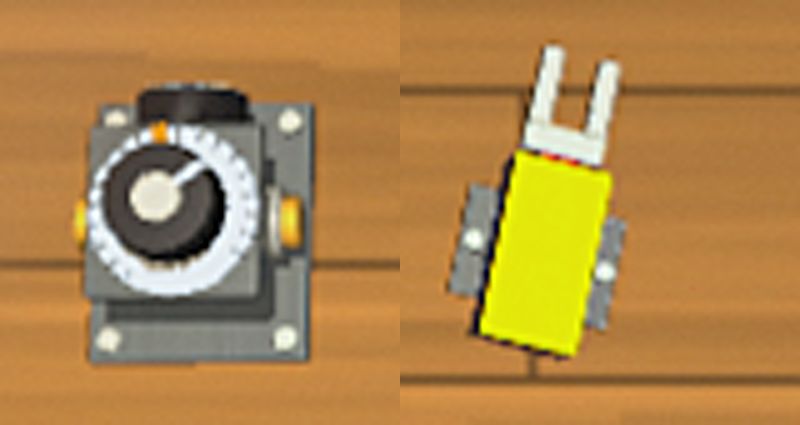

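Run:
```python
from h import *
m=imaging.camera_model("top")
pl=lambda u,v,z:np.round(plane(m,"top",u,v,z),1)
off=lambda x,y:(195+x/5-.4,225+y/5-.4)
print("ring",pl(*off(174,209),75)); print("knobtop",pl(*off(163,202),113))
for c in [(115,118),(290,120),(108,339),(286,338)]: print("bolt",pl(*off(*c),8))
print("mark",pl(*off(160,131),75))
o2=lambda x,y:(385+(x-400)/5-.4,260+y/5-.4)
for c in [(555,47),(608,63),(568,140)]: print("fork",pl(*o2(*c),8))
for c in [(517,152),(610,175),(575,355),(480,333)]: print("slv",pl(*o2(*c),26))
w=imaging.camera_model("wrist");R=cv2.Rodrigues(w["rvec"])[0];c=-R.T@w["tvec"]
p,T=pose();print("cam in tool",T.inv().apply(c-p),(T.inv().as_matrix()@R.T).round(2))
for n,u,v,z in [("spray",417,186,0),("coup",131,277,0),("mug",323,180,0),("scr",303,330,15),("scrtip",311,252,5),("jar",143,218,0),("box",206,172,20)]: print(n,pl(u,v,z))
```

```text
ring [540.6 171.7  75. ]
knobtop [538.1 168.8 113. ]
bolt [592.7 213.9   8. ]
bolt [591.8 133.    8. ]
bolt [490.8 212.5   8. ]
bolt [491.3 131.7   8. ]
mark [574.8 179.1  75. ]
fork [ 544.6 -241.9    8. ]
fork [ 537.3 -265.9    8. ]
fork [ 502.  -246.3    8. ]
slv [ 494.8 -219.9   26. ]
slv [ 484.6 -261.    26. ]
slv [ 405.8 -242.4   26. ]
slv [ 415.2 -201.    26. ]
cam in tool [  -0.27221749  -70.81821475 -174.79224303] [[ 1.   -0.   -0.  ]
 [ 0.    0.97  0.26]
 [-0.   -0.26  0.97]]
spray [ 745.5 -254.     0. ]
coup [526.7 412.1   0. ]
mug [760.4 -29.4   0. ]
scr [407.   14.3  15. ]
scrtip [584.5  -2.    5. ]
jar [666.5 395.    0. ]
box [773.5 246.9  20. ]
```

Run:
```python
from h import *
p,R=pose();print(np.degrees(jawang(R)),go([540,171,215],down(np.radians(75))))
```

```text
104.19077875399213 [ 1.6448e+01  1.4134e+01 -1.1300e-01 -3.0000e-03 -9.0000e-03  2.9190e+00]
```

```bash
python3 -m creep '[[[16.45,14.13,-0.3,0,0,2.9,1],[16.45,14.13,-0.3,0,0,2.9,1],[16.45,14.13,-0.3,0,0,2.9,1],[16.45,14.13,-0.3,0,0,2.9,1],[16.45,14.13,-0.3,0,0,2.9,1]]]'
python3 - <<'E'
from h import *
print(robot.sense()["joints"]);print(go([540,171,220],down(np.radians(75))))
E
```

```text
clock: 0.78
eef_pos: [291.2, -328.4, 214.6]
tool_rot: [-0.001, 0.792, 0.61, 0.0]
contact_force: [0.9, -0.2, 0.8]
width: 86.8
[-0.47364164  0.05876803 -0.41098866 -0.00139005 -1.10192013 -1.35546046]
[ 1.3661e+01  2.8160e+00 -1.1700e-01 -3.0000e-03 -8.0000e-03  1.6000e-02]
```

```bash
python3 -m creep '[[[13.66,2.82,-0.12,0,0,0,1],[13.66,2.82,-0.12,0,0,0,1],[13.66,2.82,-0.12,0,0,0,1],[13.66,2.82,-0.12,0,0,0,1],[13.66,2.82,-0.12,0,0,0,1]]]'
python3 - <<'E'
from h import *
print(robot.sense()["joints"]);print(go([540,171,220],down(np.radians(75))))
E
```

```text
clock: 1.4
eef_pos: [430.4, -48.3, 217.9]
tool_rot: [-0.0, 0.792, 0.61, 0.001]
contact_force: [1.4, -0.6, 0.5]
width: 87.0
[ 2.64936684e-01  4.41710305e-02 -4.17827575e-01 -1.60367210e-03
 -1.10789564e+00 -2.09332938e+00]
[ 6.002  1.249 -0.041  0.    -0.01   0.02 ]
```

```bash
python3 -m creep '[[[6,1.25,-0.04,0,0,0,1],[6,1.25,-0.04,0,0,0,1],[6,1.25,-0.04,0,0,0,1],[6,1.25,-0.04,0,0,0,1],[6,1.25,-0.04,0,0,0,1]]]'
python3 - <<'E'
from h import *
p,d,m,s=snap("wrist"); np.savez("pics/w1.npz",p=p,d=d,**m)
cv2.imwrite("pics/w1.png",p[:,:,::-1]); print(s["eef_pos"],m,s["joints"])
E
```

```text
clock: 2.02
eef_pos: [541.1, 174.2, 218.5]
tool_rot: [-0.001, 0.791, 0.612, 0.0]
contact_force: [-0.4, -0.7, -0.7]
width: 86.9
[541.1037719  174.22818216 218.4739564 ] {'fovy': 65.70646984690485, 'cx': 319.2892301965822, 'cy': 237.45933300609383, 'rvec': array([-2.31711502, -1.78947617, -0.23467221]), 'tvec': array([-304.95639011, -496.20651088,  274.91605444])} [ 5.95763551e-01  2.83065963e-01 -1.20380128e-01 -1.28460017e-03
 -1.16729576e+00 -2.42083090e+00]
```

View pics/w1.png

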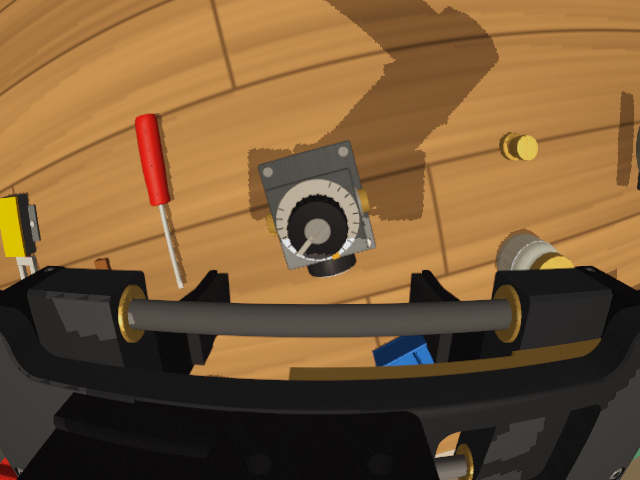

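The wrist view shows the knob at (318,225), its pointer running to about (298,255) and the orange mark near (338,256). I now measure these by colour mask.

```bash
cat > knob.py <<'E'
import sys; from h import *
name=sys.argv[1]; kz=float(sys.argv[2]) if len(sys.argv)>2 else 113.
z=np.load(f"pics/{name}.npz"); p=z["p"]; m={k:z[k] for k in("fovy","cx","cy","rvec","tvec")}; m={k:(float(v) if v.ndim==0 else v) for k,v in m.items()}
# rectify to plan views at deck height and knob-top height, 4 px/mm, centred guess
C=np.array([540.,171.])
def rect(h,half=45,s=4):
    n=int(2*half*s); g=np.arange(n)/s-half
    X,Y=np.meshgrid(C[0]+g,C[1]+g) # col = x, row = y
    U=np.zeros((n,n),np.float32);V=U.copy()
    for i in range(n):
        for j in range(n): U[i,j],V[i,j]=proj(m,"wrist",[X[i,j],Y[i,j],h])
    return cv2.remap(p,U,V,cv2.INTER_CUBIC)
a=rect(75.);b=rect(kz)
cv2.imwrite(f"pics/{name}_r.png",np.vstack([np.hstack([a,b])])[::-1,:,::-1])
def cen(mask,s=4,half=45):
    v,u=np.nonzero(mask); return C+np.array([u.mean(),v.mean()])/s-half, len(u)
hsv=cv2.cvtColor(a,cv2.COLOR_RGB2HSV)
o=(hsv[...,0]>9)&(hsv[...,0]<25)&(hsv[...,1]>200)&(hsv[...,2]>180)
yy,xx=np.mgrid[:360,:360]; r=np.hypot(xx-180,yy-180)/4
o&=(r<42)&(r>20)
print("orange",cen(o))
E
python3 knob.py w1
```

```text
orange (array([574.43542435, 180.13376384]), 271)
```

View pics/w1_r.png

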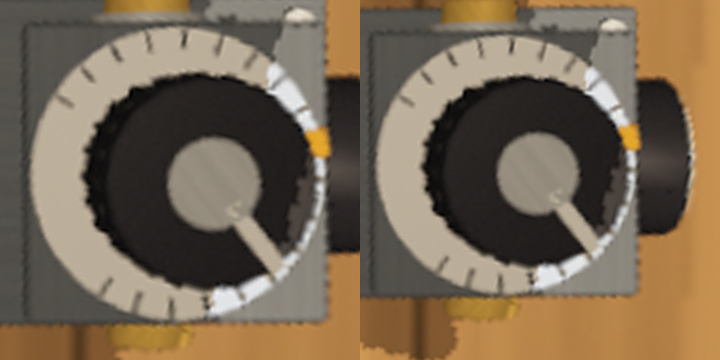

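```bash
cat >> knob.py <<'E'
def pointer(b,c):
    yy,xx=np.mgrid[:360,:360]; x=C[0]+xx/4-45-c[0]; y=C[1]+yy/4-45-c[1]; r=np.hypot(x,y)
    g=b.max(2).astype(int); w=(g>95)&(r>11.5)&(r<20)
    n,l,st,ce=cv2.connectedComponentsWithStats(w.astype(np.uint8)); k=1+np.argmax(st[1:,4]); w=l==k
    print("pointer deg",np.degrees(np.arctan2(y[w].mean(),x[w].mean())),st[k,4],[(s[4]) for s in st[1:]])
def cap(b):
    g=b.max(2); yy,xx=np.mgrid[:360,:360]
    w=((g>95)&(np.hypot(xx-180,yy-180)<80)).astype(np.uint8)
    w=cv2.morphologyEx(w,cv2.MORPH_OPEN,cv2.getStructuringElement(cv2.MORPH_ELLIPSE,(31,31)))
    n,l,st,ce=cv2.connectedComponentsWithStats(w); k=1+np.argmax(st[1:,4]); print("cap",C+ce[k]/4-45,st[k]); return C+ce[k]/4-45
c=cap(b); pointer(b,c)
oc,_=cen(o); d=oc-c; print("mark deg",np.degrees(np.arctan2(d[1],d[0])),np.hypot(*d))
E
python3 knob.py w1
python3 - <<'E'
from h import *
print(go([539.4,172.6,150],down(np.radians(75))),go([539.4,172.6,90],down(np.radians(75))))
E
```

```text
orange (array([574.43542435, 180.13376384]), 271)
cap [539.39115548 172.40456211] [ 138  146   80   81 5184]
pointer deg -52.4386378325478 639 [np.int32(639)]
mark deg 12.437766394252387 35.886506382265814
[-0.000e+00 -1.400e-02  1.717e+00 -9.000e-03 -1.000e-03  3.200e-02] [-1.000e-03 -1.200e-02  3.217e+00 -9.000e-03 -1.000e-03  3.200e-02]
```

```bash
python3 -m creep '[[[0,-0.01,1.5,0,0,0,1],[0,-0.01,2.7,0,0,0,1],[0,-0.01,3.2,0,0,0,1],[0,-0.01,3.2,0,0,0,1],[0,-0.01,3.2,0,0,0,1]]]'
python3 - <<'E'
from h import *
print(go([539.4,172.5,90],down(np.radians(75))))
E
```

```text
clock: 2.7
eef_pos: [540.2, 172.4, 92.1]
tool_rot: [-0.0, 0.792, 0.611, 0.001]
contact_force: [-0.1, -0.1, 0.5]
width: 87.2
[-0.002 -0.019  0.052  0.001 -0.009  0.03 ]
```

```bash
python3 -m creep '[[[0,-0.02,0.05,0,0,0,0.7],[0,-0.02,0.05,0,0,0,0],[0,-0.02,0.05,0,0,0,0],[0,-0.02,0.05,0,0,0,0],[0,-0.02,0.05,0,0,0,0]]]'
python3 - <<'E'
from h import *
print(go([539.4,172.5,90],down(np.radians(75))), np.degrees(jawang(pose()[1])))
E
```

```text
clock: 3.32
eef_pos: [539.6, 172.9, 90.2]
tool_rot: [-0.001, 0.792, 0.611, 0.001]
contact_force: [-0.2, 0.2, 0.1]
width: 47.3
[-0.011 -0.001  0.005  0.003 -0.013  0.03 ] 75.29975065641439
```

```bash
python3 -m creep '[[[0,0,0,0,0,-0.6,0],[0,0,0,0,0,-1.5,0],[0,0,0,0,0,-2.5,0],[0,0,0,0,0,-3.4,0],[0,0,0,0,0,-3.8,0]]]';  python3 - <<'E'
from h import *
print(np.degrees(jawang(pose()[1])))
p,d,m,s=snap("wrist"); cv2.imwrite("pics/w2.png",p[:,:,::-1])
E
```

```text
clock: 3.95
eef_pos: [539.5, 172.9, 90.2]
tool_rot: [-0.0, 0.549, 0.836, 0.001]
contact_force: [0.5, -0.5, -0.0]
width: 47.3
113.45232897710926
```

View pics/w2.png

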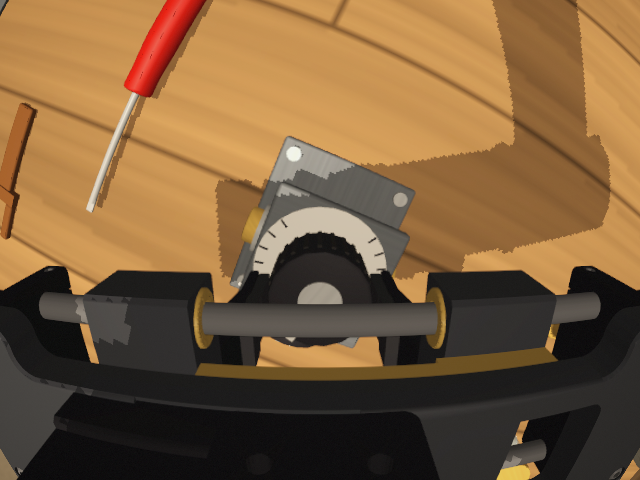

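```bash
python3 -m creep '[[[0,0,0,0,0,-0.8,0],[0,0,0,0,0,-1.7,0],[0,0,0,0,0,-2.5,0],[0,0,0,0,0,-2.78,0],[0,0,0,0,0,-2.78,0]]]';  python3 - <<'E'
from h import *
print(np.degrees(jawang(pose()[1])))
E
python3 -m creep '[[[0,0,0,0,0,0,0.8],[0,0,0,0,0,0,1],[0,0,0,0,0,0,1],[0,0,-1,0,0,0,1],[0,0,-2.5,0,0,0,1]]]'
python3 -m creep '[[[0,0,-1,0,0,0,1],[0,0,-1,0,0,1,1],[0,0,-1,0,0,2,1],[0,0,-1,0,0,2.7,1],[0,0,-1,0,0,2.7,1]]]'
python3 - <<'E'
from h import *
p,d,m,s=snap("wrist"); np.savez("pics/w3.npz",p=p,d=d,**m); print(s["eef_pos"],np.degrees(jawang(pose()[1])))
cv2.imwrite("pics/w3.png",p[:,:,::-1])
E
python3 knob.py w3
```

```text
clock: 4.62
eef_pos: [539.6, 172.8, 90.2]
tool_rot: [0.0, 0.332, 0.943, 0.001]
contact_force: [0.4, -0.8, 0.2]
width: 46.9
141.26040044761035
clock: 5.25
eef_pos: [538.3, 172.0, 189.4]
tool_rot: [-0.002, 0.332, 0.943, -0.001]
contact_force: [1.1, 0.5, 0.3]
width: 84.7
clock: 5.88
eef_pos: [538.3, 172.0, 229.3]
tool_rot: [-0.001, 0.542, 0.84, -0.002]
contact_force: [-0.2, 0.2, -0.8]
width: 87.1
[538.3170311  172.00210711 229.31200719] 114.35287445926507
orange (array([575.575     , 179.68055556]), 180)
cap [539.37756767 172.65089269] [ 137  147   83   81 5209]
pointer deg 13.60617069855617 633 [np.int32(633)]
mark deg 10.990230188032779 36.87370699090859
```

View pics/w3_r.png

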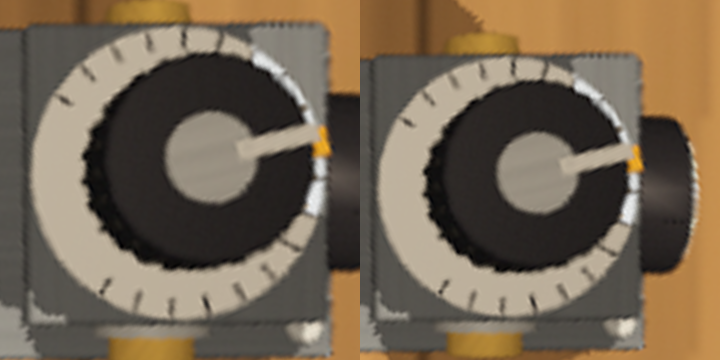

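View pics/w3.png

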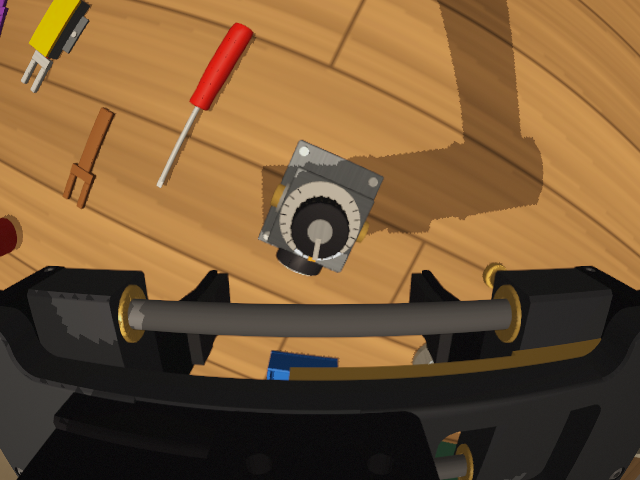

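Run:
```python
from h import *
print(go([660,212,185],down(np.radians(114.3))))
```

```text
[-3.440e-01  3.188e+00  1.095e+00 -2.300e-02 -3.000e-03  5.000e-03]
```

```bash
python3 -m creep '[[[-0.2,1.5,0.5,0,0,0,1],[-0.34,2.8,1.1,0,0,0,1],[-0.34,3.19,1.1,0,0,0,1],[-0.34,3.19,1.1,0,0,0,1],[-0.34,3.19,1.1,0,0,0,1]]]'
python3 - <<'E'
from h import *
p,d,m,s=snap("wrist"); np.savez("pics/w4.npz",p=p,d=d,**m); print(s["eef_pos"],np.degrees(jawang(pose()[1])))
cv2.imwrite("pics/w4.png",p[:,:,::-1])
E
python3 knob.py w4
```

```text
clock: 6.55
eef_pos: [659.6, 212.0, 185.4]
tool_rot: [-0.001, 0.542, 0.841, -0.001]
contact_force: [0.8, -0.7, -0.2]
width: 86.6
[659.55384997 212.00583578 185.35201795] 114.39406000761558
orange (array([nan, nan]), 0)
cap [539.21284734 172.57193106] [ 134  144   89   85 5686]
pointer deg 1.081400366446896 3924 [np.int32(3924), np.int32(7)]
mark deg nan nanknob.py:16: RuntimeWarning: Mean of empty slice.
  v,u=np.nonzero(mask); return C+np.array([u.mean(),v.mean()])/s-half, len(u)
  ret = ret.dtype.type(ret / rcount)
```

View pics/w4_r.png

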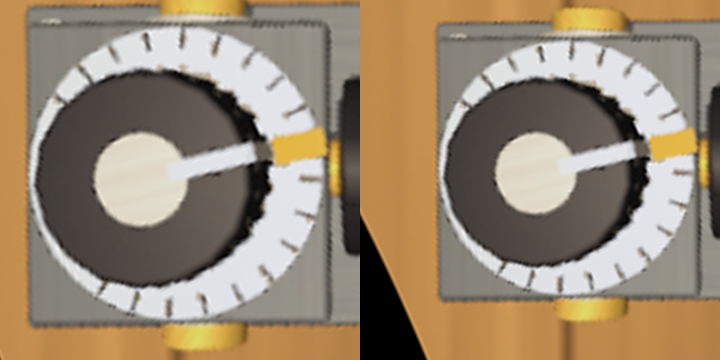

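```bash
cat > knob2.py <<'E'
import sys; sys.argv[2:]=sys.argv[2:] or ["113"]
exec(open("knob.py").read().split("def cen")[0])
yy,xx=np.mgrid[:360,:360]
def c_of(w): 
    v,u=np.nonzero(w); return C+np.array([u.mean(),v.mean()])/4-45,len(u)
def big(w):
    n,l,st,ce=cv2.connectedComponentsWithStats(w.astype(np.uint8)); k=1+np.argmax(st[1:,4]); return l==k
ha=cv2.cvtColor(a,cv2.COLOR_RGB2HSV)
o=big((ha[...,0]>12)&(ha[...,0]<28)&(ha[...,1]>140)&(ha[...,2]>180)&(abs(np.hypot(xx-178,yy-186)/4-31)<8))
ring=((ha[...,1]<60)&(ha[...,2]>205)|o).astype(np.uint8)
cs,_=cv2.findContours(cv2.morphologyEx(ring,cv2.MORPH_CLOSE,np.ones((9,9))),cv2.RETR_EXTERNAL,cv2.CHAIN_APPROX_NONE)
k=max(cs,key=cv2.contourArea); (cx,cy),rr=cv2.minEnclosingCircle(k); e=cv2.fitEllipse(k)
rc=C+np.array([e[0][0],e[0][1]])/4-45; print("ring",rc,e,rr)
g=b.max(2); br=((g>180)&(np.hypot(xx-178,yy-186)<80)).astype(np.uint8)
capm=big(cv2.morphologyEx(br,cv2.MORPH_OPEN,cv2.getStructuringElement(cv2.MORPH_ELLIPSE,(35,35))))
cc,_=c_of(capm); r=np.hypot(C[0]+xx/4-45-cc[0],C[1]+yy/4-45-cc[1])
pw=big((g>150)&(r>11.5)&(r<20)); pc,n=c_of(pw); oc,n2=c_of(o)
print("cap",cc,"pointer",np.degrees(np.arctan2(*(pc-cc)[::-1])),n,"mark",oc,n2)
for q in (rc,cc,(rc+cc)/2): print("mark deg",np.degrees(np.arctan2(*(oc-q)[::-1])))
E
python3 knob2.py w4 113; python3 knob2.py w4 115
```

```text
ring [537.83196259 173.23538971] ((171.32785034179688, 188.94155883789062), (272.9026184082031, 282.0606689453125), 140.51904296875) 153.88107299804688
cap [538.93278159 172.58155026] pointer 13.813322499620547 602 mark [569.80772231 179.22172387] 1282
mark deg 10.603866419830222
mark deg 12.137536435342525
mark deg 11.359333311227996
ring [537.83196259 173.23538971] ((171.32785034179688, 188.94155883789062), (272.9026184082031, 282.0606689453125), 140.51904296875) 153.88107299804688
cap [539.39364754 172.65543033] pointer 13.896122727141288 603 mark [569.80772231 179.22172387] 1282
mark deg 10.603866419830222
mark deg 12.182969556230466
mark deg 11.37584500482258
```

```bash
cat >> knob2.py <<'E'
pts=np.argwhere(pw)[:,::-1].astype(np.float32); 
vx,vy,x0,y0=cv2.fitLine(pts,cv2.DIST_L2,0,.01,.01).ravel(); sg=np.sign(vx) or 1
print("line dir",np.degrees(np.arctan2(vy*sg,vx*sg)))
# perpendicular offset of pointer line from cap centre
px,py=C+np.array([x0,y0])/4-45; print("offset",(cc[0]-px)*-vy*sg+(cc[1]-py)*vx*sg)
cv2.imwrite("pics/zz.png",cv2.resize(np.hstack([a,b])[::-1,:,::-1][100:260],None,fx=1.1,fy=1.1))
E
python3 knob2.py w4 113|tail -2
sed -i 's/g>180/g>95/; s/g>150/g>95/' knob2.py; for h in 111 113; do python3 knob2.py w3 $h|grep -E "cap|line|offs"; done
```

```text
line dir 13.107634
offset -0.19364861598379468
cap [539.81994868 172.86133815] pointer 13.570182867834898 640 mark [575.41226415 179.81415094] 265
line dir 14.65891
offset 0.2983277975759022
cap [539.37228418 172.65179773] pointer 13.596625615482248 631 mark [575.41226415 179.81415094] 265
line dir 14.739872
offset 0.3133217308831413
```

Run:
```python
from h import *
print(go([539.5,172.7,185],down(np.radians(114.4))),go([539.5,172.7,90],down(np.radians(114.4))))
```

```text
[ 3.440e-01 -3.137e+00  2.900e-02 -1.700e-02 -4.000e-03 -1.000e-03] [ 3.430e-01 -3.130e+00  2.404e+00 -1.700e-02 -4.000e-03 -1.000e-03]
```

```bash
python3 -m creep '[[[0.2,-1.5,0,0,0,0,1],[0.34,-2.9,0,0,0,0,1],[0.34,-3.13,0,0,0,0,1],[0.34,-3.13,0.6,0,0,0,1],[0.34,-3.13,1.5,0,0,0,1]]]'
python3 - <<'E'
from h import *
print(go([539.5,172.7,90],down(np.radians(114.4))))
E
```

```text
clock: 7.22
eef_pos: [541.1, 173.5, 128.3]
tool_rot: [0.001, 0.541, 0.841, 0.002]
contact_force: [0.5, 0.5, -0.7]
width: 87.1
[-0.004 -0.049  0.958  0.023 -0.008  0.005]
```

```bash
python3 -m creep '[[[0,-0.05,0.8,0,0,0,1],[0,-0.05,0.96,0,0,0,1],[0,-0.05,0.96,0,0,0,0.5],[0,-0.05,0.96,0,0,0,0],[0,-0.05,0.96,0,0,0,0]]]'; python3 -m creep '[[[0,0,0,0,0,0,0],[0,0,0,0,0,0.1,0],[0,0,0,0,0,0.15,0],[0,0,0,0,0,0.15,0],[0,0,0,0,0,0.15,0]]]';python3 - <<'E'
from h import *
print(go([539.5,172.7,90],down(np.radians(114.4))))
E
```

```text
clock: 7.85
eef_pos: [540.1, 173.3, 91.1]
tool_rot: [0.001, 0.541, 0.841, 0.003]
contact_force: [0.8, -0.9, 0.5]
width: 65.2
clock: 8.48
eef_pos: [540.5, 173.4, 91.7]
tool_rot: [0.001, 0.552, 0.834, 0.004]
contact_force: [-0.3, 0.1, 4.2]
width: 46.7
[-0.006 -0.03   0.042  0.042 -0.009 -0.143]
```

```bash
python3 -m creep '[[[0,0,-0.1,0,0,0,0],[0,0,-0.2,0,0,0,0],[0,0,-0.3,0,0,0,0],[0,0,-0.37,0,0,0,0],[0,0,-0.39,0,0,0,0]]]'
python3 - <<'E'
from h import *
print(robot.sense()["contact_force"])
E
python3 -m creep '[[[0,0,-0.06,0,0,0,0],[0,0,-0.06,0,0,0,0],[0,0,-0.06,0,0,0,0.8],[0,0,-0.06,0,0,0,1],[0,0,-0.06,0,0,0,1]]]'
```

```text
clock: 9.1
eef_pos: [540.1, 173.2, 106.0]
tool_rot: [0.001, 0.552, 0.834, 0.003]
contact_force: [4.9, 0.2, -13.6]
width: 46.5
[  4.94277598   0.19801441 -13.61693968]
clock: 9.72
eef_pos: [540.1, 173.3, 109.4]
tool_rot: [0.001, 0.552, 0.834, 0.004]
contact_force: [0.6, -0.0, 0.3]
width: 69.1
```

```bash
python3 -m creep '[[[0,0,0,0,0,0,1],[0,0,-1,0,0,0,1],[0,0,-2,0,0,0,1],[-0.2,1.6,-2,0,0,0,1],[-0.34,3.1,-2,0,0,0,1]]]'
python3 -m creep '[[[0,0,0,0,0,0,1],[-0.1,0.5,0,0,0,0,1],[-0.1,0.5,0,0,0,0,1],[-0.1,0.5,0,0,0,0,1],[-0.1,0.5,0,0,0,0,1]]]'
python3 - <<'E'
from h import *
p,d,m,s=snap("wrist"); np.savez("pics/w5.npz",p=p,d=d,**m); print(s["eef_pos"],np.degrees(jawang(pose()[1])))
cv2.imwrite("pics/w5.png",p[:,:,::-1])
p,d,m,s=snap("side");cv2.imwrite("pics/s5.png",cv2.resize(p[160:250,250:350,::-1],None,fx=5,fy=5))
u,v=proj(imaging.camera_model("wrist"),"wrist",[539.5,172.6,127]); print(u,v)
z=np.load("pics/w5.npz"); 
M={k:z[k] for k in("fovy","cx","cy","rvec","tvec")}
for dx in(-10,-6,6,0): print(depthpt(M,"wrist",u+dx,v,z["d"]))
E
sed -i 's/g>95/g>180/; s/g>95/g>150/' knob2.py; python3 knob2.py w5 127
sed -i 's/g>180/g>170/' knob2.py;grep -n "g>1" knob2.py
```

```text
clock: 10.35
eef_pos: [660.6, 209.3, 192.9]
tool_rot: [0.002, 0.552, 0.834, 0.005]
contact_force: [0.5, 1.3, 0.2]
width: 87.2
clock: 10.98
eef_pos: [679.7, 213.3, 193.9]
tool_rot: [0.002, 0.552, 0.834, 0.006]
contact_force: [0.4, 0.4, -0.3]
width: 87.1
[679.73691031 213.30001506 193.87424794] 112.99391512664923
346.1078392662489 28.12245031519825
[541.85087162 166.63842978 127.03721235]
[540.98035544 169.02510994 127.64288492]
[537.88263963 176.05995278 128.0213979 ]
[539.28570003 172.52062593 127.31760651]
ring [538.44983292 173.1428833 ] ((173.79933166503906, 188.571533203125), (270.5516052246094, 280.11358642578125), 163.85902404785156) 154.76853942871094
cap [538.80658269 172.52813897] pointer 13.116633511993985 532 mark [569.80637636 179.28693624] 1286
mark deg 11.086176104550137
mark deg 12.299557459905012
mark deg 11.690725290683226
line dir 13.235916
offset 0.03270475588689292
14:g=b.max(2); br=((g>170)&(np.hypot(xx-178,yy-186)<80)).astype(np.uint8)
17:pw=big((g>170)&(r>11.5)&(r<20)); pc,n=c_of(pw); oc,n2=c_of(o)
```

View pics/w5_r.png

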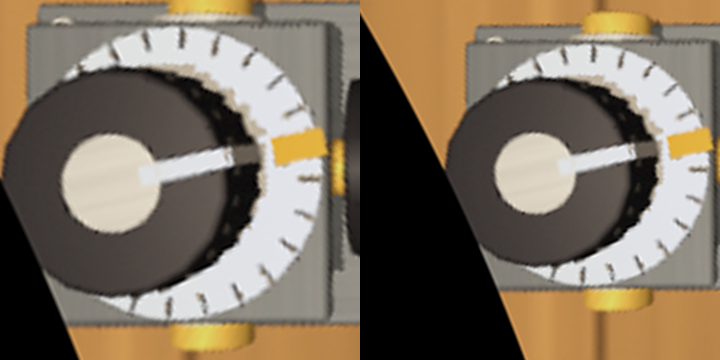

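View pics/s5.png

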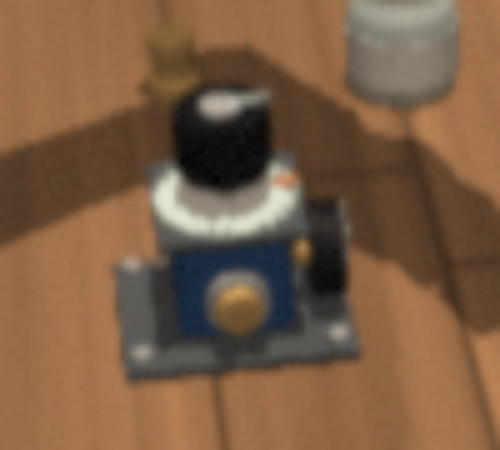

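The picture shows the knob raised, with its top at about 127 mm as expected for fully out. The pointer is at 13.1° and the mark at 12.3°, so the setting held to within a degree. Next is the fork.

Run:
```python
from h import *
print(go([515,-246,215],down(np.radians(76.6))))
```

```text
[-8.959 -8.277 -0.651  0.059 -0.036  3.639]
```

```bash
python3 -m creep '[[[-8.96,-8.28,-0.6,0.06,0,3.64,1],[-8.96,-8.28,-0.6,0.06,0,3.64,1],[-8.96,-8.28,-0.6,0.06,0,3.64,1],[-8.96,-8.28,-0.6,0.06,0,3.64,1],[-8.96,-8.28,-0.6,0.06,0,3.64,1]]]'
python3 - <<'E'
from h import *
print(go([515,-246,215],down(np.radians(76.6))))
E
```

```text
clock: 11.7
eef_pos: [573.5, -82.0, 206.5]
tool_rot: [-0.002, 0.785, 0.62, 0.002]
contact_force: [0.2, -0.9, 0.3]
width: 87.0
[-4.327 -0.473 -0.239 -0.007 -0.034 -0.   ]
```

```bash
python3 -m creep '[[[-4.33,-0.47,-0.24,0,0,0,1],[-4.33,-0.47,-0.24,0,0,0,1],[-4.33,-0.47,-0.24,0,0,0,1],[-4.33,-0.47,-0.24,0,0,0,1],[-4.33,-0.47,-0.24,0,0,0,1]]]'
python3 - <<'E'
from h import *
p,d,m,s=snap("wrist"); np.savez("pics/w6.npz",p=p,d=d,**m); print(s["eef_pos"],np.degrees(jawang(pose()[1])),s["joints"])
cv2.imwrite("pics/w6.png",p[:,:,::-1])
E
```

```text
clock: 12.32
eef_pos: [514.9, -246.1, 215.2]
tool_rot: [-0.002, 0.785, 0.62, 0.002]
contact_force: [0.2, -0.3, -0.1]
width: 87.2
[ 514.87124933 -246.09992837  215.22547509] 76.63396751001136 [-0.16572834  0.29011352 -0.11671714 -0.00685458 -1.16434724 -1.63678141]
```

View pics/w6.png

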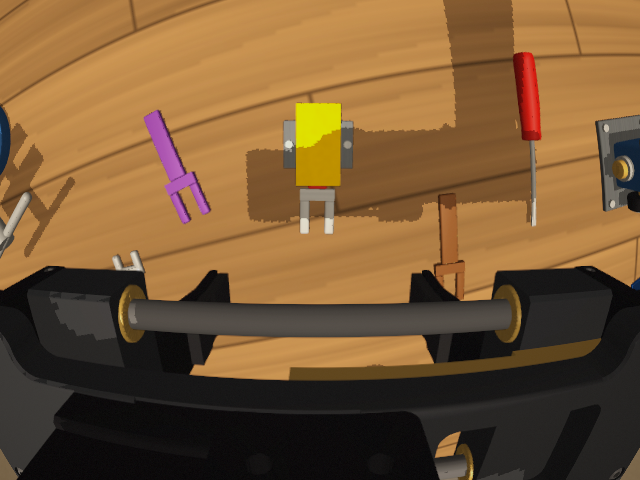

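The wrist view shows the steel head at (318,195) with prong tips at (305,232) and (329,232), coming out of the yellow sleeve. The brown fork at (448,230) and the purple one at (180,175) are well apart from it.

Run:
```python
from h import *
z=np.load("pics/w6.npz"); M={k:z[k] for k in("fovy","cx","cy","rvec","tvec")}; p=z["p"]
cv2.imwrite("pics/w6c.png",cv2.resize(p[90:250,250:390,::-1],None,fx=5,fy=5)[300:])
hsv=cv2.cvtColor(p,cv2.COLOR_RGB2HSV)
w=((hsv[...,1]<60)&(hsv[...,2]>80)).astype(np.uint8); w[:186]=0;w[245:]=0;w[:,:290]=0;w[:,345:]=0
v,u=np.nonzero(w); P=np.array([plane(M,"wrist",a,b,8) for a,b in zip(u,v)])[:,:2]
a=np.radians(-13.4); 
for row in (192,196,200,215,225,230):
    k=v==row; print(row,u[k].min(),u[k].max(),(P[k][u[k].argmin()]+P[k][u[k].argmax()])/2)
f=P@[np.cos(a),np.sin(a)]; l=P@[-np.sin(a),np.cos(a)]
print("tip along",f.max(),"lat",l.min(),l.max(), "seat pred", [511.1*np.cos(a)-245.6*np.sin(a), -511.1*np.sin(a)-245.6*np.cos(a)])
```

```text
192 300 334 [ 497.23952549 -243.47632737]
196 300 334 [ 501.32297873 -244.45922224]
200 300 333 [ 505.29901453 -245.95207099]
215 300 333 [ 520.79352659 -249.68856276]
225 300 332 [ 531.13736147 -252.7282517 ]
230 300 332 [ 536.41804679 -254.00496302]
tip along 584.0061372833962 lat -139.74900800633628 -103.96418097025533 seat pred [np.float64(554.1030364509877), np.float64(-120.467402212364)]
```

View pics/w6c.png

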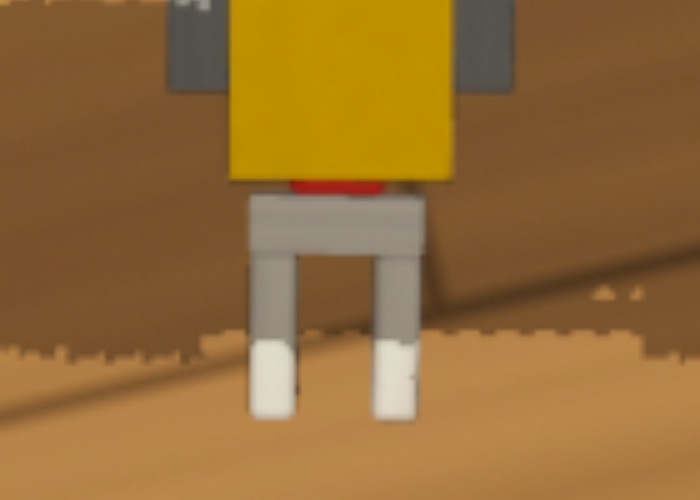

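Run:
```python
from h import *
a=np.radians(75.5)
print(go([513,-247.5,60],down(a)),go([513,-247.5,10.5],down(a)))
```

```text
[-0.085 -0.038  3.879 -0.005 -0.036  0.113] [-9.200e-02 -3.700e-02  5.116e+00 -5.000e-03 -3.600e-02  1.130e-01]
```

```bash
python3 -m creep '[[[-0.08,-0.04,1.5,0,0,0.11,0.75],[-0.08,-0.04,3,0,0,0.11,0.75],[-0.08,-0.04,3.9,0,-0.03,0.11,0.75],[-0.09,-0.04,4.2,0,-0.03,0.11,0.75],[-0.09,-0.04,4.2,0,-0.03,0.11,0.75]]]'
python3 - <<'E'
from h import *
a=np.radians(75.5)
print(go([513,-247.5,10.5],down(a)))
p,d,m,s=snap("wrist"); cv2.imwrite("pics/w7.png",p[:,:,::-1])
E
```

```text
clock: 13.0
eef_pos: [513.6, -247.0, 47.3]
tool_rot: [-0.001, 0.79, 0.613, -0.0]
contact_force: [-0.2, 0.0, 0.4]
width: 65.9
[-0.015 -0.009  0.92  -0.006 -0.004  0.013]
```

View pics/w7.png

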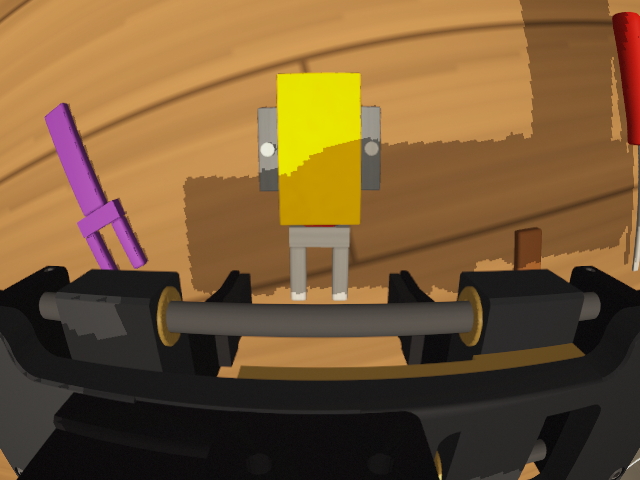

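```bash
python3 -m creep '[[[0,0,0.5,0,0,0,0.75],[0,0,0.85,0,0,0,0.75],[0,0,0.91,0,0,0,0.75],[0,0,0.91,0,0,0,0.75],[0,0,0.91,0,0,0,0.4]]]'; python3 -m creep '[[[0,0,0,0,0,0,0],[0,0,0,0,0,0,0],[0,0,0,0,0,0,0],[0,0,0,0,0,0,0],[0,0,-0.03,0,0,0,0]]]'
```

```text
clock: 13.68
eef_pos: [514.8, -247.5, 12.7]
tool_rot: [0.001, 0.79, 0.613, 0.001]
contact_force: [0.4, -1.0, 0.1]
width: 60.4
clock: 14.3
eef_pos: [514.7, -247.5, 13.8]
tool_rot: [0.001, 0.79, 0.613, 0.001]
contact_force: [0.6, -0.6, 0.3]
width: 13.3
```

Run:
```python
from h import *
p,d,m,s=snap("wrist"); cv2.imwrite("pics/w8.png",p[:,:,::-1]); print(s["width"])
p,d,m,s=snap("side"); cv2.imwrite("pics/s8.png",cv2.resize(p[280:420,200:360,::-1],None,fx=5,fy=4))
```

```text
13.311159277717685
```

View pics/w8.png

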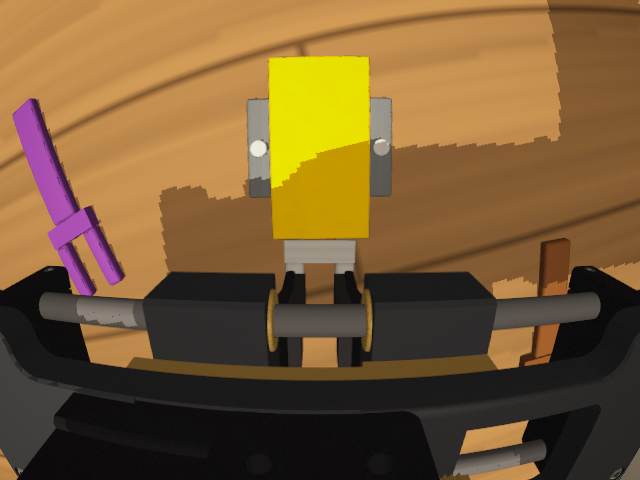

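View pics/s8.png

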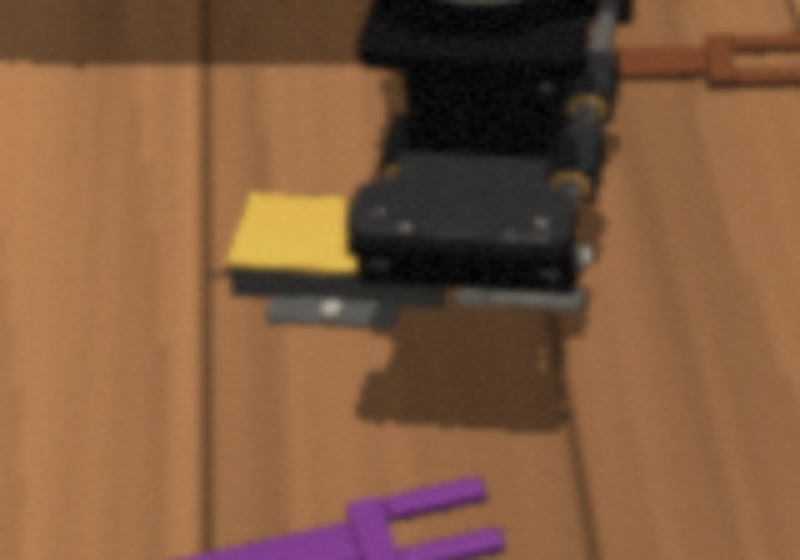

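```bash
python3 -m creep '[[[0,0,-0.3,0,0,0,0.75],[0,0,-0.3,0,0,0,0.75],[0,0,-0.3,0,0,0,0.75],[0,0,-0.3,0,0,0,0.75],[0,0,-0.3,0,0,0,0.75]]]'
python3 - <<'E'
from h import *
p,d,m,s=snap("wrist"); cv2.imwrite("pics/w9.png",p[:,:,::-1]); print(s["width"],go([512.8,-247.2,9.5],down(np.radians(75.5))))
E
```

```text
clock: 15.02
eef_pos: [514.8, -247.5, 25.8]
tool_rot: [0.001, 0.79, 0.613, 0.001]
contact_force: [0.5, 0.1, -0.5]
width: 47.7
47.66602896965321 [-0.004 -0.051  0.407  0.014 -0.004  0.012]
```

View pics/w9.png

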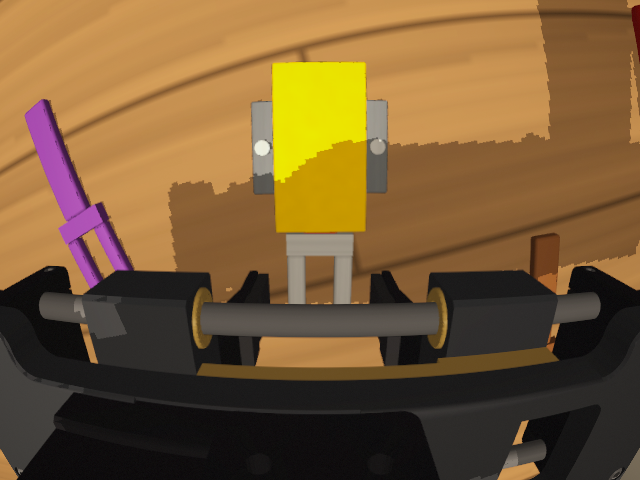

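```bash
python3 -m creep '[[[0,-0.06,0.2,0,0,0,0.75],[0,-0.08,0.35,0,0,0,0.75],[0,-0.08,0.42,0,0,0,0.75],[0,-0.08,0.42,0,0,0,0.75],[0,-0.08,0.42,0,0,0,0.75]]]'
```

```text
clock: 15.7
eef_pos: [511.9, -246.8, 9.1]
tool_rot: [0.001, 0.79, 0.613, 0.001]
contact_force: [-0.4, -0.6, -0.3]
width: 65.4
```

```bash
python3 -m creep '[[[0,0,0.01,0,0,0,0.3],[0,0,0.01,0,0,0,0],[0,0,0.01,0,0,0,0],[0,0,0.01,0,0,0,0],[0,0,0.01,0,0,0,0]]]'
```

```text
clock: 16.32
eef_pos: [511.9, -246.8, 8.7]
tool_rot: [0.001, 0.79, 0.613, 0.001]
contact_force: [0.0, 0.6, -0.6]
width: 23.0
```

Run:
```python
from h import *
p,d,m,s=snap("wrist"); cv2.imwrite("pics/w10.png",p[:,:,::-1]); print(s["width"],s["contact_force"],s["eef_pos"])
for v in range(225,320,8): print(v,[np.round(depthpt(m,"wrist",u,v,d),0).astype(int).tolist() for u in (295,318,342)])
```

```text
23.00431493292171 [ 0.00187246  0.64050183 -0.5768167 ] [ 511.93311315 -246.79993103    8.73252307]
225 [[476, -249, 26], [478, -239, 27], [481, -229, 27]]
233 [[479, -250, 26], [481, -240, 28], [484, -230, 27]]
241 [[483, -251, 26], [485, -241, 26], [488, -231, 27]]
249 [[491, -254, 8], [494, -243, 9], [497, -232, 9]]
257 [[495, -256, 8], [498, -245, 7], [501, -233, 9]]
265 [[499, -257, 8], [502, -245, 9], [505, -234, 8]]
273 [[504, -258, 6], [509, -247, 0], [509, -235, 8]]
281 [[507, -259, 9], [514, -248, 1], [514, -236, 8]]
289 [[512, -260, 7], [519, -250, -1], [518, -237, 8]]
297 [[510, -259, 23], [523, -251, 0], [522, -238, 9]]
305 [[478, -244, 105], [479, -239, 106], [481, -234, 104]]
313 [[478, -245, 108], [480, -240, 107], [481, -234, 107]]
```

View pics/w10.png

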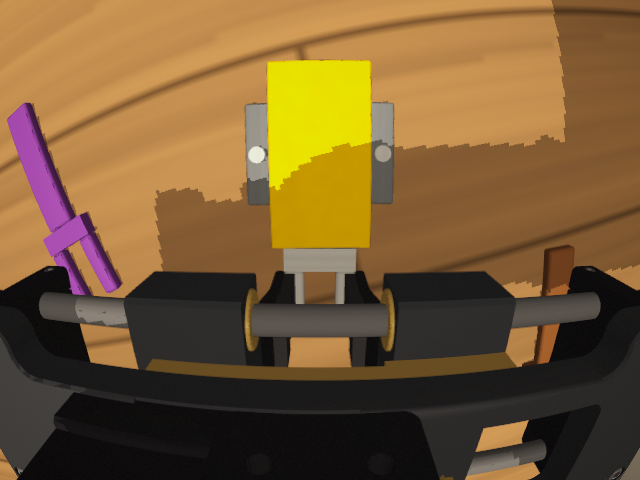

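Run:
```python
from h import *
p,d,m,s=snap("wrist"); print(s["width"])
P,T=pose(s)
for v in range(266,304,3):
    print(v,[(u,np.round(T.inv().apply(depthpt(m,"wrist",u,v,d)-P)).astype(int).tolist()) for u in (268,276,284,290,294,298,302)])
cv2.imwrite("pics/w11.png",cv2.resize(p[230:310,250:390,::-1],None,fx=5,fy=5))
```

```text
19.059963038749014
266 [(268, [-27, -7, 8]), (276, [-23, -6, 8]), (284, [-18, -9, 1]), (290, [-15, -9, 0]), (294, [-13, -9, 0]), (298, [-11, -9, 0]), (302, [-9, -9, 1])]
269 [(268, [-28, -5, 9]), (276, [-23, -5, 8]), (284, [-18, -8, 0]), (290, [-15, -8, 0]), (294, [-13, -8, 0]), (298, [-11, -8, 0]), (302, [-9, -7, 1])]
272 [(268, [-28, -3, 9]), (276, [-23, -3, 9]), (284, [-17, -11, -13]), (290, [-15, -6, 1]), (294, [-13, -5, 2]), (298, [-11, -6, 2]), (302, [-9, -6, 1])]
275 [(268, [-28, -2, 8]), (276, [-23, -1, 8]), (284, [-16, -12, -19]), (290, [-14, -10, -15]), (294, [-12, -10, -13]), (298, [-10, -10, -14]), (302, [-9, -4, 2])]
278 [(268, [-28, 1, 9]), (276, [-23, 0, 8]), (284, [-16, -11, -22]), (290, [-14, -10, -20]), (294, [-12, -10, -19]), (298, [-10, -10, -18]), (302, [-9, -2, 1])]
281 [(268, [-28, 2, 9]), (276, [-19, -12, -26]), (284, [-16, -12, -26]), (290, [-13, -10, -23]), (294, [-12, -10, -22]), (298, [-10, -9, -19]), (302, [-9, -1, 1])]
284 [(268, [-28, 3, 7]), (276, [-19, -12, -29]), (284, [-15, -12, -29]), (290, [-13, -9, -24]), (294, [-12, -10, -25]), (298, [-10, -7, -
[... 314 characters left out ...]
 [-10, -5, -20]), (302, [-9, 4, 1])]
293 [(268, [-28, 9, 8]), (276, [-18, -11, -39]), (284, [-15, -11, -37]), (290, [-12, -10, -36]), (294, [-11, -10, -36]), (298, [-10, -3, -19]), (302, [-9, 6, 1])]
296 [(268, [-21, -12, -43]), (276, [-17, -12, -42]), (284, [-15, -10, -38]), (290, [-12, -10, -39]), (294, [-11, -10, -38]), (298, [-10, -2, -21]), (302, [-9, 7, 0])]
299 [(268, [-20, -12, -45]), (276, [-17, -12, -45]), (284, [-15, -10, -40]), (290, [-12, -10, -42]), (294, [-11, -9, -39]), (298, [-10, -1, -20]), (302, [-10, 9, 1])]
302 [(268, [-20, -11, -47]), (276, [-17, -12, -48]), (284, [-14, -10, -43]), (290, [-12, -10, -44]), (294, [-11, -8, -39]), (298, [-10, 1, -20]), (302, [-10, 11, 1])]
```

View pics/w11.png

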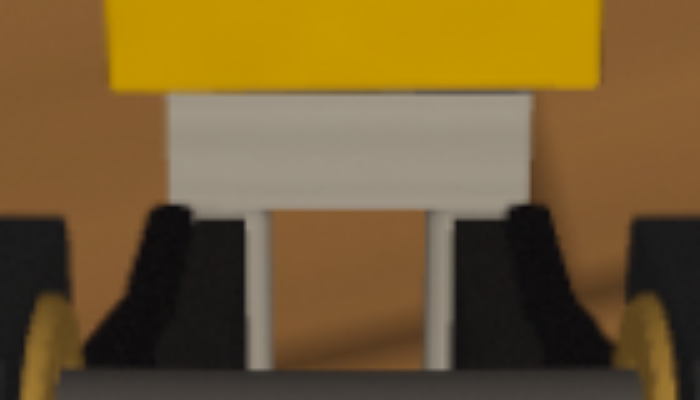

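```bash
python3 -m creep '[[[0,0,-0.2,0,0,0,0.7],[0,0,-0.2,0,0,0,0.7],[0,0,-0.2,0,0,0,0.7],[0,0,-0.2,0,0,0,0.7],[0,0,-0.2,0,0,0,0.7]]]';python3 -m creep '[[[0,0,0.1,0,0,0,0.7],[0,0,0.25,0,0,0,0.7],[0,0,0.38,0,0,0,0.7],[0,0,0.38,0,0,0,0.7],[0,0,0.38,0,0,0,0.7]]]'
python3 - <<'E'
from h import *
p,d,m,s=snap("wrist"); print(s["width"],s["contact_force"],s["eef_pos"])
P,T=pose(s)
cv2.imwrite("pics/w12.png",cv2.resize(p[230:310,220:420,::-1],None,fx=4,fy=4))
for v in range(264,290,3):
    print(v,[(u,np.round(depthpt(m,"wrist",u,v,d)).astype(int).tolist()) for u in (240,246,252,258,264)])
p,d,m,s=snap("side"); cv2.imwrite("pics/s12.png",cv2.resize(p[300:400,230:360,::-1],None,fx=6,fy=6))
print(proj(m,"side",P),proj(m,"side",P+[0,0,13]))
E
```

```text
clock: 17.05
eef_pos: [511.8, -246.8, 16.6]
tool_rot: [0.001, 0.79, 0.613, 0.001]
contact_force: [-0.4, -0.2, 0.3]
width: 56.2
clock: 17.68
eef_pos: [511.9, -246.8, 1.3]
tool_rot: [0.001, 0.79, 0.613, 0.001]
contact_force: [0.4, 0.3, -0.2]
width: 61.1
61.09845345361651 [ 0.42186274  0.30549429 -0.23514601] [ 511.94156822 -246.79906117    1.34375526]
264 [(240, [492, -284, 1]), (246, [493, -281, 0]), (252, [494, -278, 1]), (258, [494, -275, 1]), (264, [495, -272, 1])]
267 [(240, [494, -284, 0]), (246, [495, -281, 0]), (252, [495, -278, 1]), (258, [496, -275, 1]), (264, [497, -272, 1])]
270 [(240, [491, -281, 14]), (246, [496, -282, 0]), (252, [497, -279, 1]), (258, [497, -276, 1]), (264, [498, -273, 0])]
273 [(240, [491, -280, 18]), (246, [498, -282, 1]), (252, [498, -279, 1]), (258, [499, -276, 0]), (264, [500, -273, 0])]
276 [(240, [492, -279, 22]), (246, [494, -278, 17]), (252, [494, -275, 18]), (258, [501, -277, 1]), (264, [502, -274, -1])]
279 [(240, [492, -279, 24]), (246, [494, -277, 21]), (252, [495, -274, 21]), (258, [502, -277, 2]), (264, [503, -274, 0])]
282 [(240, [493, -279, 25]), (246, [494, -276, 25]), (252, [496, -275, 22]), (258, [504, -278, 1]), (264, [505, -275, 0])]
285 [(240, [493, -278, 29]), (246, [494, -276, 28]), (252, [497, -275, 23]), (258, [505, -278, 1]), (264, [507, -275, -1])]
288 [(240, [493, -277, 34]), (246, [494, -275, 32]), (252, [498, -275, 22]), (258, [506, -278, 2]), (264, [507, -276, 1])]
(np.float64(302.4606398233339), np.float64(348.2272452962711)) (np.float64(302.12216294324617), np.float64(343.78322024347517))
```

View pics/w12.png

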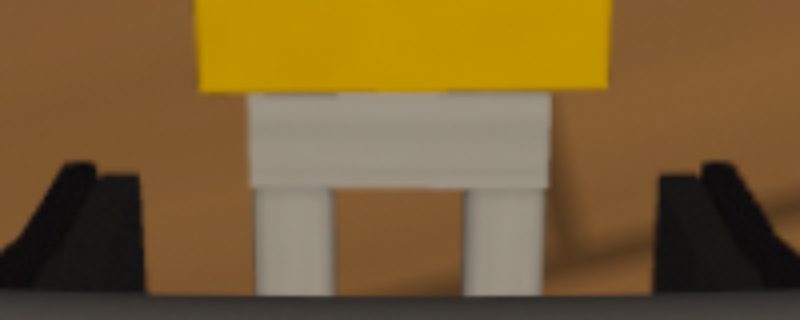

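View pics/s12.png

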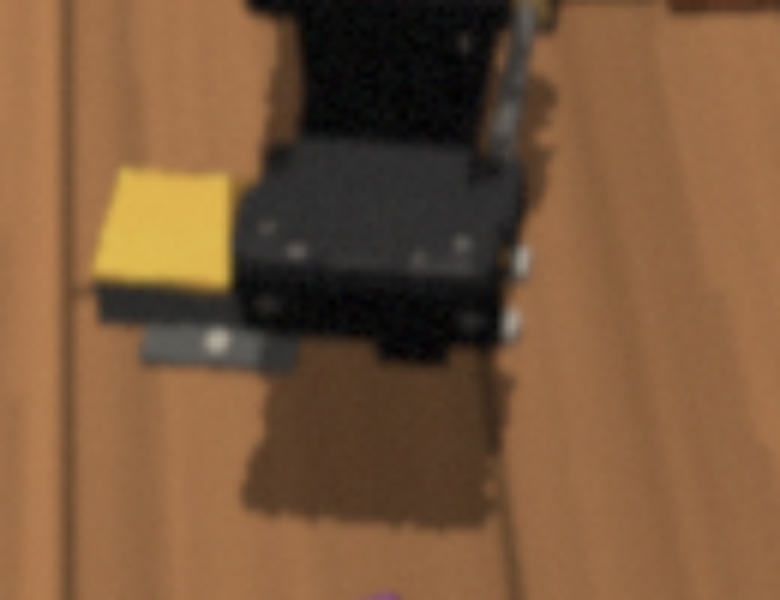

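Depth readings show the real fingertips sit about 13 mm behind the reported TCP, so the jaws closed above the fork, which has not moved. I'll go lower in guarded steps, guided by depth and force.

```bash
python3 -m creep '[[[0,-0.02,0.1,0,0,0,0.7],[0,-0.02,0.2,0,0,0,0.7],[0,-0.02,0.24,0,0,0,0.7],[0,-0.02,0.24,0,0,0,0.7],[0,-0.02,0.24,0,0,0,0.7]]]'
python3 - <<'E'
from h import *
p,d,m,s=snap("wrist"); print(s["width"],s["contact_force"],s["eef_pos"])
for v in range(264,284,2):
    print(v,[(u,np.round(depthpt(m,"wrist",u,v,d)).astype(int).tolist()) for u in (237,240,243,246,252)])
E
```

```text
clock: 18.4
eef_pos: [511.4, -246.7, -8.0]
tool_rot: [0.001, 0.79, 0.613, 0.001]
contact_force: [0.3, -0.3, -0.3]
width: 61.0
61.0441051791699 [ 0.27293764 -0.29695202 -0.29997911] [ 511.3780423  -246.65191529   -8.02102479]
264 [(237, [489, -283, -1]), (240, [489, -281, 1]), (243, [489, -279, 0]), (246, [490, -278, 0]), (252, [490, -275, 1])]
266 [(237, [490, -283, -1]), (240, [490, -281, 1]), (243, [491, -280, -1]), (246, [490, -278, 1]), (252, [491, -275, 1])]
268 [(237, [490, -283, 1]), (240, [491, -282, 0]), (243, [491, -280, 0]), (246, [492, -279, 0]), (252, [493, -276, 0])]
270 [(237, [491, -282, 4]), (240, [491, -281, 4]), (243, [492, -280, 0]), (246, [493, -279, 1]), (252, [493, -276, 1])]
272 [(237, [490, -281, 8]), (240, [491, -280, 7]), (243, [491, -279, 7]), (246, [494, -280, -1]), (252, [494, -276, 0])]
274 [(237, [491, -281, 10]), (240, [491, -279, 10]), (243, [492, -279, 8]), (246, [493, -278, 5]), (252, [494, -275, 6])]
276 [(237, [491, -280, 13]), (240, [491, -279, 12]), (243, [493, -279, 8]), (246, [493, -278, 8]), (252, [494, -275, 8])]
278 [(237, [491, -280, 14]), (240, [491, -279, 15]), (243, [493, -278, 11]), (246, [493, -277, 11]), (252, [494, -274, 11])]
280 [(237, [491, -279, 17]), (240, [492, -279, 15]), (243, [493, -278, 14]), (246, [493, -277, 13]), (252, [494, -274, 12])]
282 [(237, [491, -279, 20]), (240, [493, -279, 15]), (243, [493, -277, 16]), (246, [493, -276, 16]), (252, [495, -274, 12])]
```

```bash
python3 -m creep '[[[0,0.02,0.04,0,0,0,0.6],[0,0.02,0.08,0,0,0,0.3],[0,0.02,0.08,0,0,0,0],[0,0.02,0.08,0,0,0,0],[0,0.02,0.08,0,0,0,0]]]'
python3 - <<'E'
from h import *
s=robot.sense(); print(s["width"],s["contact_force"],s["eef_pos"])
E
```

```text
clock: 19.08
eef_pos: [512.0, -246.8, -11.3]
tool_rot: [0.001, 0.79, 0.613, 0.001]
contact_force: [0.6, 0.4, -1.0]
width: 35.9
35.86922234389635 [ 0.64845136  0.39281443 -1.02914397] [ 512.0451722  -246.84593346  -11.29080829]
```

```bash
python3 -m creep '[[[0,0,-0.03,0,0,0,0],[0,0.5,-0.05,0,0,0,0],[0,1.1,-0.05,0,0,0,0],[0,1.7,-0.05,0,0,0,0],[0,2.2,-0.05,0,0,0,0]]]'; python3 -m creep '[[[0,0.4,0,0,0,0,0],[0,0.9,0,0,0,0,0],[0,1.05,0,0,0,0,0],[0,1.05,0,0,0,0,0],[0,1.05,0,0,0,0,0]]]'
python3 - <<'E'
from h import *
p,d,m,s=snap("wrist"); print(s["width"],s["contact_force"],s["eef_pos"])
cv2.imwrite("pics/w13.png",p[:,:,::-1])
E
```

```text
clock: 19.7
eef_pos: [598.1, -268.8, -9.1]
tool_rot: [0.001, 0.79, 0.613, 0.001]
contact_force: [-0.3, -0.6, -1.8]
width: 35.6
clock: 20.32
eef_pos: [637.8, -279.0, -9.2]
tool_rot: [0.0, 0.79, 0.613, 0.001]
contact_force: [1.3, -0.1, -0.4]
width: 35.5
35.473406083571135 [ 1.3285499  -0.11405793 -0.3961948 ] [ 637.82747255 -279.01313877   -9.16090541]
```

View pics/w13.png

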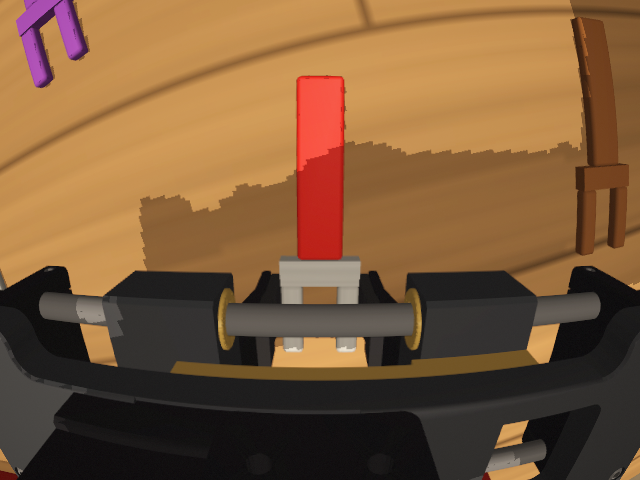

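```bash
python3 -m creep '[[[0,0,0.03,0,0,0,0],[0,0,0.05,0,0,0,0],[0,0,0.05,0,0,0,0.65],[0,0,0.05,0,0,0,0.65],[0,0,0.05,0,0,0,0.65]]]'; python3 -m creep '[[[0,0,-0.5,0,0,0,0.65],[0,0,-1,0,0,0,0.65],[0,-0.9,-1,0,0,0,0.65],[0,-1.8,-1,0,0,0,0.65],[0,-1.8,-1,0,0,0,0.65]]]'
python3 - <<'E'
from h import *
p,d,m,s=snap("wrist"); print(s["width"],s["contact_force"],s["eef_pos"],np.degrees(jawang(pose(s)[1])))
cv2.imwrite("pics/w14.png",p[:,:,::-1]); np.savez("pics/w14.npz",p=p,d=d,**m)
P,T=pose(s); hsv=cv2.cvtColor(p,cv2.COLOR_RGB2HSV)
w=((hsv[...,0]<6)|(hsv[...,0]>174))&(hsv[...,1]>170)&(hsv[...,2]>80); w=w.astype(np.uint8); w[:, :240]=0; w[:,400:]=0; w[310:]=0
k=max(cv2.findContours(w,0,2)[0],key=cv2.contourArea).reshape(-1,2)
Q=np.array([T.inv().apply(plane(m,"wrist",u,v,8)-P) for u,v in k])
print("tail tool x",Q[:,0].min(),Q[:,0].max(),"y",Q[:,1].min(),Q[:,1].max())
r=cv2.minAreaRect(np.float32(Q[:,:2]));print(r)
E
```

```text
clock: 21.0
eef_pos: [638.1, -279.1, -10.8]
tool_rot: [0.001, 0.79, 0.613, 0.001]
contact_force: [0.2, -0.2, -1.0]
width: 54.0
clock: 21.62
eef_pos: [566.6, -260.9, 31.2]
tool_rot: [0.001, 0.79, 0.613, 0.001]
contact_force: [1.4, 0.1, 0.6]
width: 56.6
56.636562930220435 [1.42704069 0.11514584 0.58312269] [ 566.62503648 -260.89766811   31.15653459] 75.61178843631228
tail tool x -9.864282156895998 9.590634259842275 y -26.067408627114833 21.86614152751931
((-0.12254524230957031, -2.1062698364257812), (19.454933166503906, 47.91813659667969), 0.0816042572259903)
```

View pics/w14.png

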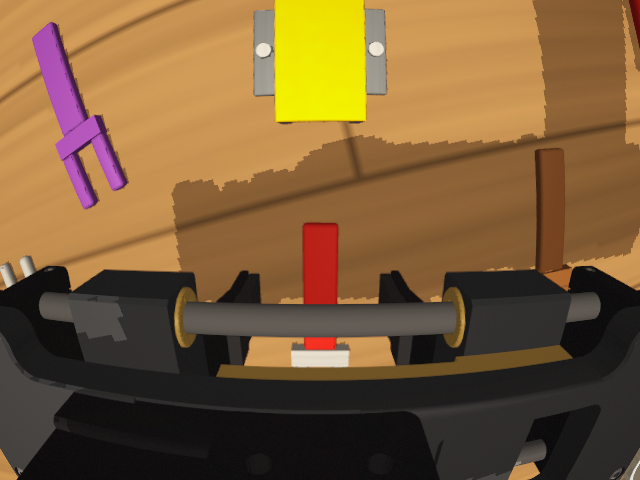

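The fork lies flat about 50 mm clear of the sleeve mouth, its tail end at (320,223), and the TCP stands exactly over fork_tail. Next I grasp the tail.

```bash
python3 -m creep '[[[0,0,0.5,0,0,0,0.6],[0,0,0.95,0,0,0,0.6],[0,0,1.06,0,0,0,0.5],[0,0,1.06,0,0,0,0.2],[0,0,1.06,0,0,0,0]]]'; python3 -m creep '[[[0,0,0,0,0,0,0],[0,0,0,0,0,0,0],[0,0,0,0,0,0,0],[0,0,-0.3,0,0,0,0],[0,0,-0.8,0,0,0,0]]]'
python3 - <<'E'
from h import *
p,d,m,s=snap("side"); print(s["width"],s["contact_force"],s["eef_pos"])
cv2.imwrite("pics/s15.png",cv2.resize(p[260:400,220:380,::-1],None,fx=5,fy=4))
E
```

```text
clock: 22.3
eef_pos: [569.3, -261.5, -11.0]
tool_rot: [0.002, 0.79, 0.613, 0.002]
contact_force: [0.1, 0.1, -0.4]
width: 31.5
clock: 22.92
eef_pos: [568.3, -261.4, 21.0]
tool_rot: [0.001, 0.79, 0.613, 0.001]
contact_force: [0.2, 0.0, -0.4]
width: 19.6
19.6039293926284 [ 0.17315677  0.04838938 -0.41641378] [ 568.29326314 -261.35230743   21.02908088]
```

View pics/s15.png

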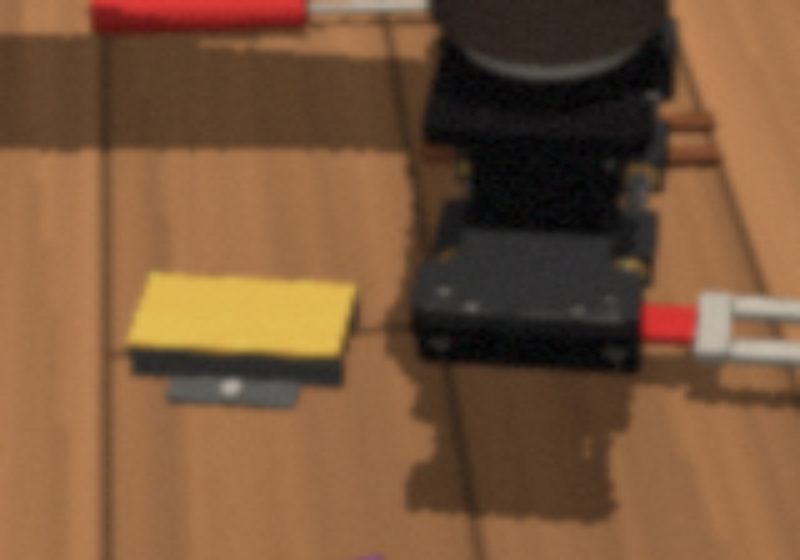

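Run:
```python
from h import *
print(go([399.5,172.6,145],down(np.radians(90))),robot.sense()["joints"])
```

```text
[ 9.474e+00 -6.799e+00 -3.077e+00  5.700e-02  7.000e-03 -1.430e+00] [-1.72842897e-01  5.64208492e-01 -2.09175487e-01  1.03620695e-03
 -7.87364512e-01 -1.64824315e+00]
```

```bash
python3 -m creep '[[[0,0,-0.9,0.06,0,0,0],[0,0,-1.9,0.06,0,0,0],[0.7,-0.5,-2.8,0.06,0,-0.2,0],[1.7,-1.2,-3.08,0.06,0,-0.6,0],[2.9,-2.1,-3.08,0.06,0,-1,0]]]'
python3 - <<'E'
from h import *
print(robot.sense()["width"],go([399.5,172.6,145],down(np.radians(90))))
E
```

```text
clock: 23.6
eef_pos: [517.1, -127.8, 148.6]
tool_rot: [0.001, 0.733, 0.68, 0.001]
contact_force: [-0.1, 1.4, -0.7]
width: 19.5
19.53720998525547 [ 7.271e+00 -3.489e+00  7.500e-02  1.900e-02  3.000e-03 -4.260e-01]
```

```bash
python3 -m creep '[[[1.2,-0.6,0.05,0,0,-0.2,0],[2.4,-1.2,0.05,0,0,-0.42,0],[3.6,-1.8,0.05,0,0,-0.42,0],[4.8,-2.4,0.05,0,0,-0.42,0],[6,-2.95,0.05,0,0,-0.42,0]]]'
python3 - <<'E'
from h import *
print(robot.sense()["width"],go([399.5,172.6,145],down(np.radians(90))))
E
```

```text
clock: 24.22
eef_pos: [416.2, 121.7, 146.6]
tool_rot: [0.001, 0.707, 0.707, 0.001]
contact_force: [1.2, 1.0, -1.6]
width: 19.2
19.19409576054809 [ 1.273 -0.419  0.038  0.024 -0.    -0.005]
```

```bash
python3 -m creep '[[[0.7,-0.3,0.04,0.02,0,0,0],[1.2,-0.42,0.04,0.02,0,0,0],[1.27,-0.42,0.4,0.02,0,0,0],[1.27,-0.42,1,0.02,0,0,0],[1.27,-0.42,1.6,0.02,0,0,0]]]'
python3 - <<'E'
from h import *
print(go([399.5,172.6,67],down(np.radians(90))))
p,d,m,s=snap("wrist"); print(s["width"],s["contact_force"],s["eef_pos"])
cv2.imwrite("pics/w16.png",p[:,:,::-1]); np.savez("pics/w16.npz",p=p,d=d,**m)
P,T=pose(s)
for v in range(225,290,8): print(v,[np.round(T.inv().apply(depthpt(m,"wrist",u,v,d)-P),1).tolist() for u in (310,319,328)])
p,d,m,s=snap("side"); cv2.imwrite("pics/s16.png",cv2.resize(p[150:260,220:360,::-1],None,fx=5,fy=5)); np.savez("pics/s16.npz",p=p,d=d,**m)
E
```

```text
clock: 24.85
eef_pos: [399.7, 172.7, 82.4]
tool_rot: [0.0, 0.707, 0.707, 0.001]
contact_force: [0.2, -0.3, -1.3]
width: 19.7
[-0.004 -0.005  0.384  0.009 -0.007 -0.004]
19.74210339642054 [ 0.15344796 -0.26485954 -1.25676946] [399.67258324 172.73758378  82.37770926]
225 [[-7.0, -11.5, 81.8], [-0.6, -11.4, 82.1], [5.7, -11.7, 80.6]]
233 [[-7.1, -5.4, 82.6], [-0.6, -5.6, 81.8], [5.8, -5.7, 81.7]]
241 [[-4.4, -27.8, -19.8], [-0.5, -27.5, -18.6], [3.3, -28.0, -20.4]]
249 [[-4.5, -24.2, -19.7], [-0.6, -24.1, -19.3], [3.4, -24.0, -19.0]]
257 [[-4.5, -20.6, -19.9], [-0.6, -20.1, -18.4], [3.4, -20.4, -19.3]]
265 [[-4.5, -16.6, -19.1], [-0.6, -16.5, -18.9], [3.4, -17.0, -20.2]]
273 [[-4.5, -13.3, -20.5], [-0.6, -12.9, -19.4], [3.4, -13.2, -20.0]]
281 [[-4.6, -9.3, -19.8], [-0.6, -8.7, -18.5], [3.5, -9.4, -20.1]]
289 [[-4.6, -5.3, -19.7], [-0.6, -5.1, -19.1], [3.5, -4.9, -18.8]]
```

View pics/w16.png

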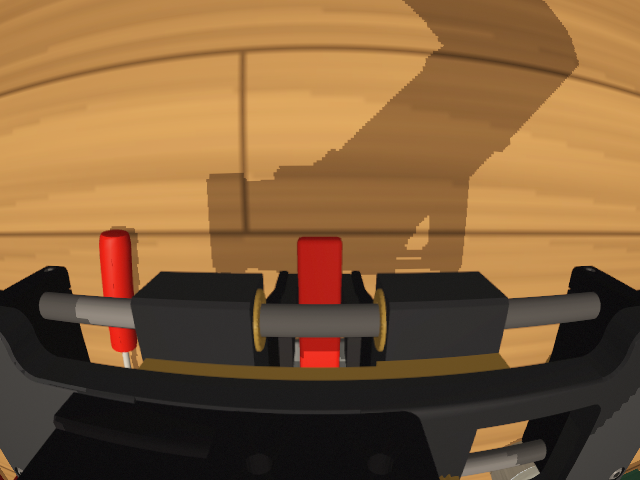

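View pics/s16.png

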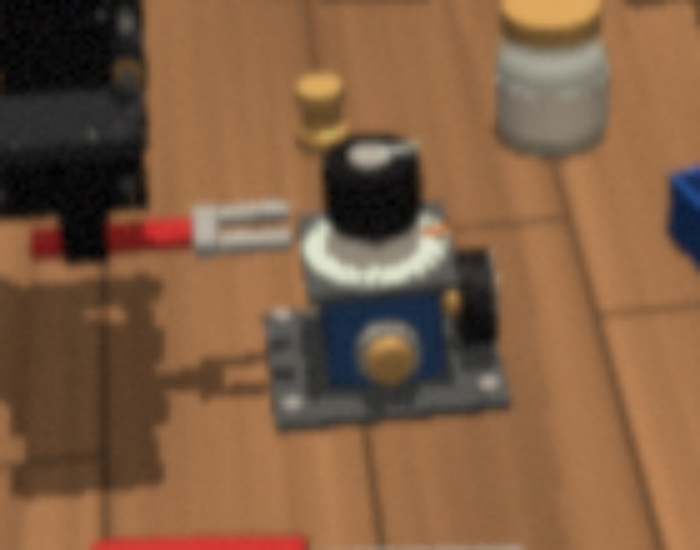

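```bash
python3 -m creep '[[[0,0,0.2,0,0,0,0],[0,0,0.39,0,0,0,0],[0,0,0.39,0,0,0,0],[0,0.3,0.39,0,0,0,0],[0,0.6,0.39,0,0,0,0]]]'
python3 - <<'E'
from h import *
print(go([469.5,172.6,66.5],down(np.radians(90))))
p,d,m,s=snap("wrist"); print(s["width"],s["contact_force"],s["eef_pos"])
P,T=pose(s)
for v in range(245,290,20): print(v,[np.round(depthpt(m,"wrist",u,v,d),1).tolist() for u in (304,319,336)])
p,d,m,s=snap("side"); cv2.imwrite("pics/s17.png",cv2.resize(p[150:260,220:360,::-1],None,fx=5,fy=5))
E
```

```text
clock: 25.58
eef_pos: [422.3, 170.9, 65.4]
tool_rot: [-0.0, 0.707, 0.707, -0.002]
contact_force: [0.4, 1.3, -0.9]
width: 19.2
[ 0.042  1.18  -0.033 -0.02   0.019 -0.005]
19.196422802331558 [ 0.367959    1.34358946 -0.91100912] [422.30079594 170.93954332  65.35319859]
245 [[396.5, 164.0, 84.8], [396.1, 170.5, 86.1], [396.4, 177.9, 85.0]]
265 [[405.6, 163.9, 85.1], [405.8, 170.5, 84.5], [405.9, 178.0, 84.2]]
285 [[415.2, 163.7, 84.8], [415.2, 170.5, 84.8], [414.8, 178.1, 85.8]]
```

View pics/s17.png

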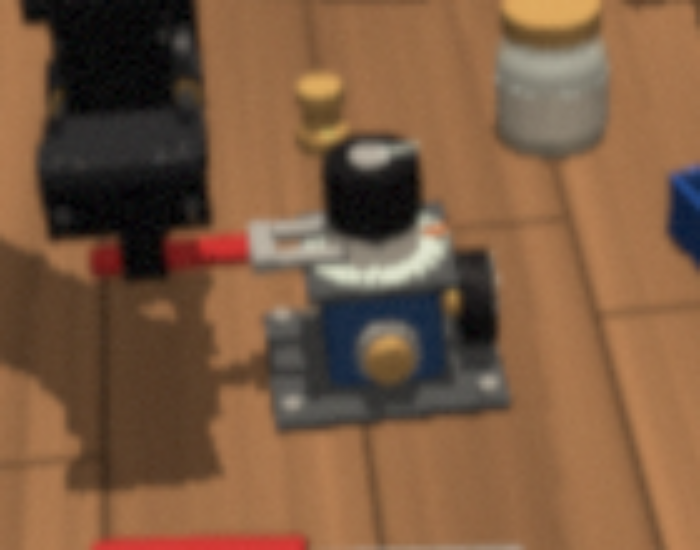

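```bash
python3 -m creep '[[[0.04,0.2,0,0,0.02,0,0],[0.04,0.4,0,0,0.02,0,0],[0.04,0.6,0,0,0.02,0,0],[0.04,0.8,0,0,0.02,0,0],[0.04,0.95,0,0,0.02,0,0]]]'
python3 - <<'E'
from h import *
s=robot.sense();print(s["contact_force"],go([469.5,172.6,66],down(np.radians(90))))
E
```

```text
clock: 26.3
eef_pos: [462.7, 173.5, 65.6]
tool_rot: [-0.001, 0.708, 0.706, 0.0]
contact_force: [-1.2, 0.1, -1.0]
width: 19.3
[-1.20542727  0.11819594 -1.03684046] [-0.022  0.17  -0.009 -0.005 -0.01  -0.011]
```

```bash
python3 -m creep '[[[-0.02,0.1,0,0,0,0,0],[-0.02,0.17,0,0,0,0,0],[-0.02,0.2,0,0,0,0,0],[-0.02,0.2,0,0,0,0,0],[-0.02,0.2,0,0,0,0,0]]]'
python3 - <<'E'
from h import *
print(go([469.5,172.6,65.5],down(np.radians(90))))
p,d,m,s=snap("wrist"); print(s["width"],s["contact_force"],s["eef_pos"])
cv2.imwrite("pics/w18.png",p[:,:,::-1]); np.savez("pics/w18.npz",p=p,d=d,**m)
for v in range(240,290,8): print(v,[np.round(depthpt(m,"wrist",u,v,d),1).tolist() for u in (304,319,336)])
p,d,m,s=snap("side"); cv2.imwrite("pics/s18.png",cv2.resize(p[150:260,220:360,::-1],None,fx=5,fy=5))
E
```

```text
clock: 26.92
eef_pos: [470.6, 172.7, 65.7]
tool_rot: [-0.001, 0.708, 0.706, 0.0]
contact_force: [-0.0, 0.1, -0.7]
width: 19.7
[-0.002 -0.028  0.004 -0.004 -0.011 -0.01 ]
19.69368446652786 [-0.03103506  0.09819526 -0.72107698] [470.6304863  172.68586481  65.66845771]
240 [[442.6, 165.6, 84.6], [442.5, 172.2, 85.1], [442.5, 179.5, 85.0]]
248 [[445.9, 165.6, 85.6], [446.1, 172.1, 84.9], [446.2, 179.6, 84.6]]
256 [[449.7, 165.6, 85.3], [449.7, 172.1, 85.3], [449.5, 179.6, 85.8]]
264 [[453.2, 165.5, 85.7], [453.6, 172.1, 84.6], [453.6, 179.7, 84.6]]
272 [[457.4, 165.4, 84.6], [457.6, 172.1, 84.0], [457.7, 179.7, 83.7]]
280 [[461.1, 165.4, 84.8], [461.4, 172.1, 84.1], [461.1, 179.7, 85.2]]
288 [[465.4, 165.3, 83.9], [465.1, 172.1, 84.8], [465.0, 179.8, 85.0]]
```

View pics/s18.png

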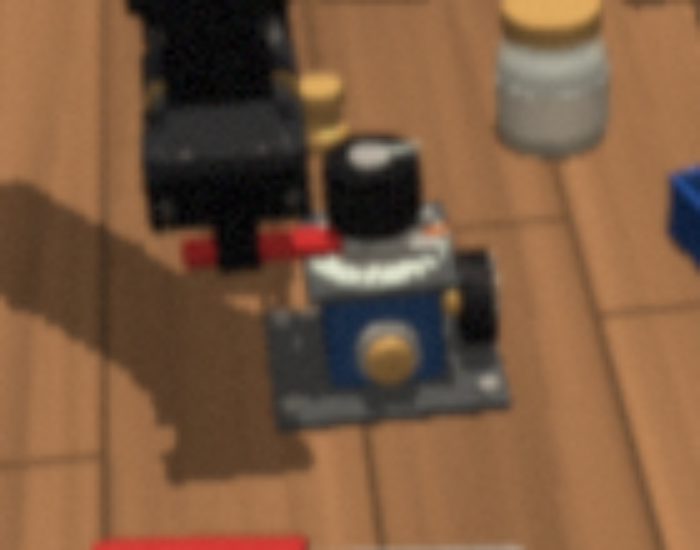

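View pics/w18.png

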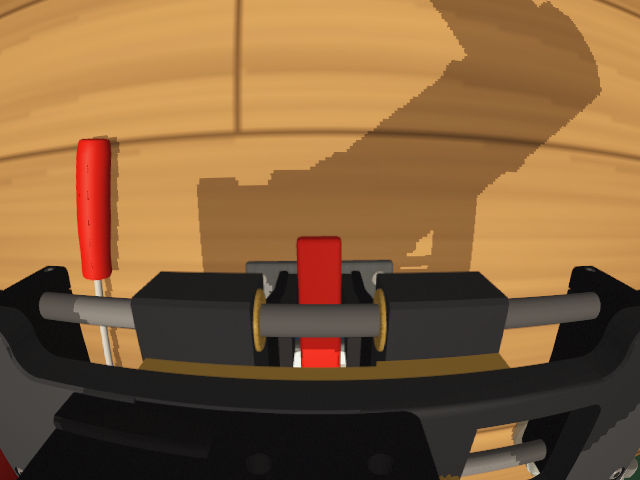

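```bash
python3 - <<'E'
from h import *
z=np.load("pics/w18.npz"); m={k:z[k] for k in("fovy","cx","cy","rvec","tvec")}; p=z["p"].astype(int)
col=p[225:250,315:325].mean(1); print(np.c_[np.arange(225,250),col.round()][:20].astype(int)[8:16])
for v in (236,237,238): print(v,plane(m,"wrist",319,v,85))
E
python3 -m creep '[[[0,0.03,0,0,0,0,0],[0,0.06,0,0,0,0,0],[0,0.06,0,0,0,0,0],[0,0.06,0,0,0,0,0],[0,0.06,0,0,0,0,0]]]'
```

```text
[[233 148 105  58]
 [234 148 104  57]
 [235 142  94  51]
 [236 122  49  29]
 [237 116  19  14]
 [238 122  18  15]
 [239 143  21  16]
 [240 164  24  17]]
236 [440.67551774 172.15545228  85.        ]
237 [441.12288235 172.15428264  85.        ]
238 [441.57088369 172.15311073  85.        ]
clock: 27.65
eef_pos: [470.9, 172.2, 65.1]
tool_rot: [-0.002, 0.708, 0.706, -0.002]
contact_force: [-6.1, 1.6, 0.4]
width: 19.3
```

```bash
python3 -m creep '[[[0,-0.01,0.02,0,0,0,0],[0,-0.01,0.05,0,0,0,0],[0,-0.01,0.06,0,0,0,0],[0,-0.01,0.06,0,0,0,0],[0,-0.01,0.06,0,0,0,0]]]'; python3 -m creep '[[[0,0,0,0,0,0,0.3],[0,0,0,0,0,0,0.5],[0,0,0,0,0,0,0.5],[0,0,0,0,0,0,0.5],[0,0,0,0,0,0,0.5]]]'
```

```text
clock: 28.28
eef_pos: [470.7, 172.3, 63.6]
tool_rot: [-0.002, 0.708, 0.707, -0.001]
contact_force: [-5.2, 0.7, 5.4]
width: 19.4
clock: 28.9
eef_pos: [470.7, 172.3, 63.5]
tool_rot: [-0.002, 0.708, 0.706, -0.001]
contact_force: [0.2, 0.0, -0.1]
width: 43.3
```

```bash
python3 -m creep '[[[0,0,-0.4,0,0,0,0.55],[0,0,-1.2,0,0,0,0.6],[0,0,-2.4,0,0,0,0.8],[0,0,-3.5,0,0,0,1],[0,0.5,-3.5,0,0,0,1]]]'
python3 - <<'E'
from h import *
p,d,m,s=snap("wrist"); print(s["eef_pos"])
cv2.imwrite("pics/w19.png",p[:,:,::-1]); np.savez("pics/w19.npz",p=p,d=d,**m)
P,T=pose(s); hsv=cv2.cvtColor(p,cv2.COLOR_RGB2HSV)
w=((hsv[...,0]<6)|(hsv[...,0]>174))&(hsv[...,1]>170)&(hsv[...,2]>60); w=w.astype(np.uint8); w[:, :270]=0; w[:,370:]=0; w[310:]=0
k=max(cv2.findContours(w,0,2)[0],key=cv2.contourArea).reshape(-1,2)
Q=np.array([plane(m,"wrist",u,v,83)[:2] for u,v in k]); print(Q.min(0),Q.max(0),cv2.minAreaRect(np.float32(Q)))
uu,vv=k[:,0],k[:,1]
for v in range(vv.min()+3,vv.max()-2,6):
  print([np.round(depthpt(m,"wrist",u,v,d),1).tolist() for u in (314,325)])
p,d,m,s=snap("side"); cv2.imwrite("pics/s19.png",cv2.resize(p[150:260,220:360,::-1],None,fx=5,fy=5))
E
```

```text
clock: 29.52
eef_pos: [493.0, 173.3, 208.1]
tool_rot: [-0.001, 0.707, 0.707, 0.003]
contact_force: [-0.2, 0.9, -1.4]
width: 74.4
[492.98590557 173.29581826 208.07221542]
[442.30694837 162.50411949] [519.80038821 181.75936568] ((481.05560302734375, 171.99642944335938), (77.58354187011719, 19.190073013305664), 0.3037043511867523)
[[444.8, 169.4, 83.1], [444.7, 178.2, 83.8]]
[[449.6, 169.4, 83.8], [449.5, 178.2, 84.4]]
[[454.4, 169.4, 84.3], [454.7, 178.3, 81.7]]
[[459.5, 169.3, 82.7], [459.3, 178.2, 83.9]]
[[464.2, 169.3, 84.3], [464.3, 178.2, 83.7]]
[[469.2, 169.3, 83.5], [469.3, 178.3, 83.4]]
[[474.4, 169.3, 82.5], [474.3, 178.3, 83.1]]
[[479.4, 169.3, 82.6], [479.0, 178.3, 84.5]]
[[483.9, 169.3, 84.9], [484.4, 178.3, 82.6]]
[[489.4, 169.2, 82.8], [489.5, 178.3, 82.5]]
[[494.3, 169.2, 83.7], [494.4, 178.3, 83.3]]
[[499.5, 169.2, 83.5], [499.8, 178.4, 82.4]]
[[504.4, 169.2, 84.5], [504.6, 178.3, 83.9]]
[[510.1, 169.1, 82.8], [510.0, 178.4, 83.1]]
[[515.1, 169.1, 83.7], [515.2, 178.4, 83.5]]
```

View pics/w19.png

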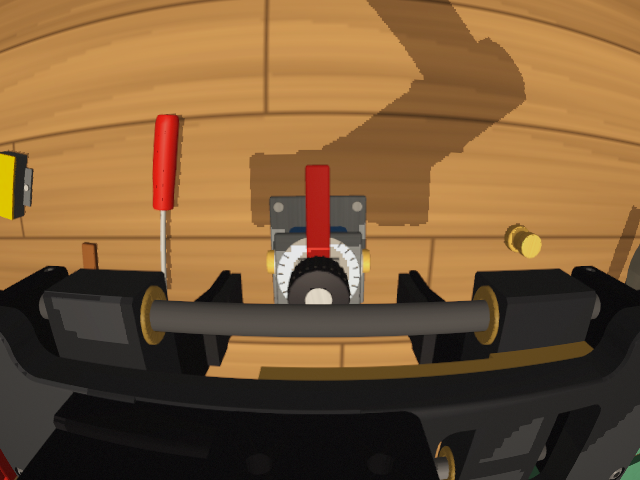

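View pics/s19.png

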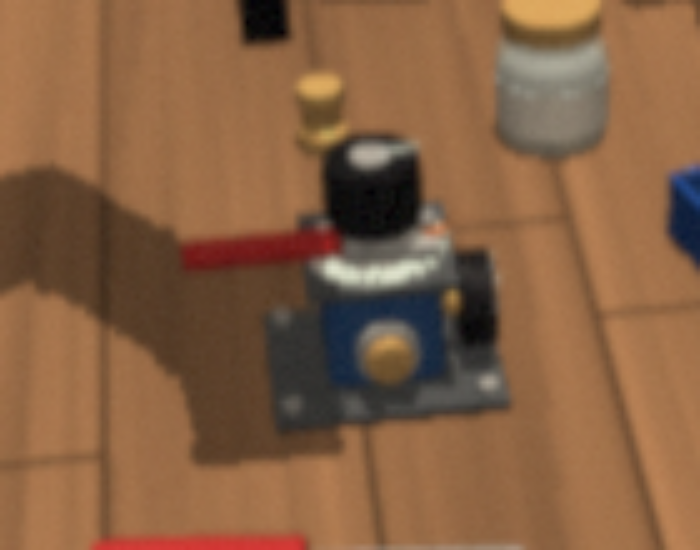

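The fork lies flat, with its top at about 83 mm. Its tail end is at x = 442, so the seat is within about 1 mm of the axis. Last, I check the dial and knob height from the mark's side.

```bash
python3 -m creep '[[[0,1.5,0.2,0,0,0,1],[0.3,3,0.2,0,0,0,1],[0.6,4.4,0.2,0,0,0,1],[0.6,4.4,0.2,0,0,0,1],[0.6,4.4,0.2,0,0,0,1]]]'
python3 - <<'E'
from h import *
p,d,m,s=snap("wrist"); np.savez("pics/w20.npz",p=p,d=d,**m); print(s["eef_pos"])
u,v=proj(m,"wrist",[539.5,172.6,127]); print([np.round(depthpt(m,"wrist",u+k,v,d),1).tolist() for k in (-5,0,5)])
p,d,m,s=snap("top"); cv2.imwrite("pics/t20.png",p[:,:,::-1])
E
sed -i 's/g>1[0-9]0)&(r>/g>150)\&(r>/' knob2.py; python3 knob2.py w20 127
```

```text
clock: 30.25
eef_pos: [667.6, 195.8, 194.1]
tool_rot: [-0.002, 0.708, 0.706, -0.002]
contact_force: [-0.8, -0.0, -0.2]
width: 87.2
[667.5954081  195.80558146 194.12757311]
[[540.0, 169.6, 129.7], [539.9, 172.8, 128.7], [539.9, 176.0, 128.3]]
ring [536.7664566  171.61539459] ((167.06582641601562, 182.46157836914062), (269.49468994140625, 289.6620178222656), 107.44584655761719) 148.15753173828125
cap [538.92132207 172.51838966] pointer 13.055762097630861 590 mark [570.35932131 179.15850515] 1164
mark deg 12.655568904616056
mark deg 11.926329522251745
mark deg 12.303536404176844
line dir 13.507875
offset 0.12370113230674873
```

View pics/w20_r.png

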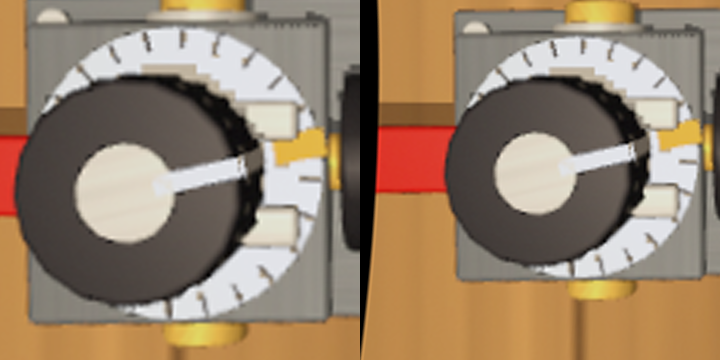

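View pics/t20.png

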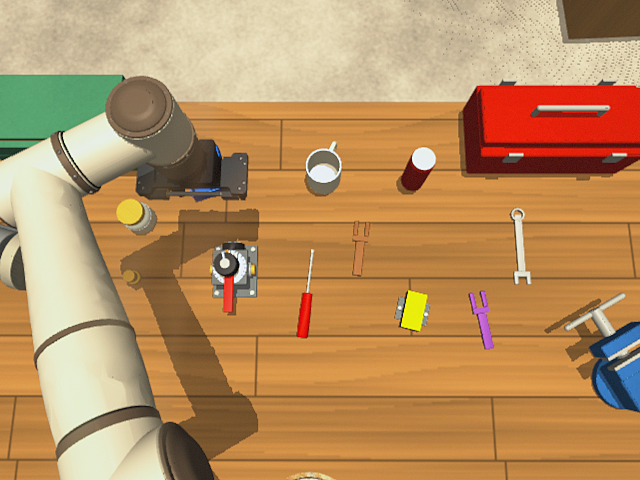

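The rectified view shows both prongs out past the stem, at (270,120) and (270,225), with the pointer on the orange mark between them. The top view shows every other item in its original place. I'm handing the job in.

Run:
```python
from bench import workorder
print(workorder.sign_off())
```

```text
the job is handed in; nothing more can be done
None
```

The job is done as asked and handed in at about 30 s of the 58 s allowed. I turned the knob to the orange mark while it was pushed in, then pulled it fully out. I drew the fork from its sleeve by the steel head, laid it flat about 50 mm clear and let go. Then I took it by the red tail and slid it against the stem under the raised knob.

**Last checks:**
- **Setting:** the pointer reads 13.1° and the mark about 12.0–12.3°, so it is within about 1°.
- **Knob height:** its top reads 127–129 mm, which matches fully out.
- **Fork:** its top is at about 83 mm along the whole tail, so it lies flat on the deck. It sits within about 1 mm of home; I felt a light 6 N contact with the stem before lowering and releasing it.
- **Bystanders:** they look unmoved in the top view, and the gripper is clear of everything.

**What failed or disagreed:**
- **Missed grasps:** the first two closes on the fork head went over it, without moving it. The real fingertips are about 13 mm behind the reported TCP, not 8 mm ahead as described. I lowered the grasp using depth readings.
- **Angle correction:** the first turn overshot by about 1.5°. I tried to correct that before pulling up, but only about half of it took.
- **Ring fit:** the automatic ring-centre fit was poor because the knob hides part of the ring, so I measured the mark angle from the knob's cap centre instead.

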